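# Put the pipe-threading die heads away in their drawer

## Task

The pipe threading is done: put the die heads that are standing on the bench away. Pull the drawer of the low grey case right open, set each head down in an empty nest of its own size, turned so that its flat matches the flat of the nest and it drops fully home, and when all of them are in, push the drawer fully shut. Leave the other things on the bench where they are.

Things in the scene. Friction and masses are not known exactly. Their poses are not given: they have to be found in the camera images.
- head_a_mid (a point): large steel pipe-threading die head, 56 mm tall, 0.5 kg: round body 74 mm in diameter, 24 mm thick, cut to a flat 27 mm from its axis on one side; on top, same axis, a round guide collar 46 mm in diameter, 32 mm tall, to take it by. Point: on the axis half-way up, 28 mm above the underside; z up out of the collar, the flat faces its own +x. Lower edge has a 3 mm chamfer. May be absent
- head_b_mid (a point): large steel pipe-threading die head, 56 mm tall, 0.5 kg: round body 74 mm in diameter, 24 mm thick, cut to a flat 27 mm from its axis on one side; on top, same axis, a round guide collar 46 mm in diameter, 32 mm tall, to take it by. Point: on the axis half-way up, 28 mm above the underside; z up out of the collar, the flat faces its own +x. Lower edge has a 3 mm chamfer. May be absent
- head_c_mid (a point): small steel pipe-threading die head, 56 mm tall, 0.32 kg: round body 60 mm in diameter, 24 mm thick, cut to a flat 21.5 mm from its axis on one side; on top, same axis, a round guide collar 36 mm in diameter, 32 mm tall, to take it by. Point: on the axis half-way up, 28 mm above the underside; z up out of the collar, the flat faces its own +x. Lower edge has a 3 mm chamfer. May be absent
- head_d_mid (a point): small steel pipe-threading die head, 56 mm tall, 0.32 kg: round body 60 mm in diameter, 24 mm thick, cut to a flat 21.5 mm from its axis on one side; on top, same axis, a round guide collar 36 mm in diameter, 32 mm tall, to take it by. Point: on the axis half-way up, 28 mm above the underside; z up out of the collar, the flat faces its own +x. Lower edge has a 3 mm chamfer. May be absent
- head_e_mid (a point): small steel pipe-threading die head, 56 mm tall, 0.32 kg: round body 60 mm in diameter, 24 mm thick, cut to a flat 21.5 mm from its axis on one side; on top, same axis, a round guide collar 36 mm in diameter, 32 mm tall, to take it by. Point: on the axis half-way up, 28 mm above the underside; z up out of the collar, the flat faces its own +x. Lower edge has a 3 mm chamfer. May be absent
- nest_large_1 (a point): nest for a large head: D-shaped recess 14 mm deep in the drawer's tray, 77 mm across, flat 28.5 mm from centre (1.5 mm wider than the head all round). Point: centre of its floor; z up; its flat is on its +x side, towards the back of the drawer. A head drops in when its x axis points as the nest's does, within about 4 degrees; else it stays up on the tray. Leftmost (+y) of five in a row; next one 92 mm to its right
- nest_large_2 (a point): nest for a large head: D-shaped recess 14 mm deep in the drawer's tray, 77 mm across, flat 28.5 mm from centre (1.5 mm wider than the head all round). Point: centre of its floor; z up; its flat is on its +x side, towards the back of the drawer. A head drops in when its x axis points as the nest's does, within about 4 degrees; else it stays up on the tray. Second from the left; the next is 86 mm to its right
- nest_small_1 (a point): nest for a small head: D-shaped recess 14 mm deep in the drawer's tray, 63 mm across, flat 23 mm from centre (1.5 mm wider than the head all round). Point: centre of its floor; z up; its flat is on its +x side, towards the back of the drawer. A head drops in when its x axis points as the nest's does, within about 4 degrees; else it stays up on the tray. Third from the left; the next is 80 mm to its right
- nest_small_2 (a point): nest for a small head: D-shaped recess 14 mm deep in the drawer's tray, 63 mm across, flat 23 mm from centre (1.5 mm wider than the head all round). Point: centre of its floor; z up; its flat is on its +x side, towards the back of the drawer. A head drops in when its x axis points as the nest's does, within about 4 degrees; else it stays up on the tray. Fourth from the left; the next is 80 mm to its right
- nest_small_3 (a point): nest for a small head: D-shaped recess 14 mm deep in the drawer's tray, 63 mm across, flat 23 mm from centre (1.5 mm wider than the head all round). Point: centre of its floor; z up; its flat is on its +x side, towards the back of the drawer. A head drops in when its x axis points as the nest's does, within about 4 degrees; else it stays up on the tray. Rightmost of the five
- drawer (a joint): how far the drawer is out, m: 0 fully shut, 0.10 fully out at its stop. It slides along the case's -x axis, towards the robot, against about 2 N of friction and stays where it is left. The tray's top is 30 mm above the bench, the nests' floors 16 mm; the drawer's side and back walls reach 42 mm, its front 80 mm above the bench; the front's inner face is 48 mm in front of the nests' centres
- case: low grey steel case of the drawer, fixed to the bench: 444 mm wide (y), 117 mm deep (x), 86 mm high; origin under its centre, x points to its back. Its mouth is 80 mm high, so a head that is not down in its nest fouls the top of the case. With the drawer fully out all nests are clear of it. A wall shelf hangs over it: front edge 0.60 m ahead of the robot, 0.47 m above the bench
- handle (a point): middle of the drawer's handle: a round bar 9 mm thick, about 100 mm long along the drawer's y axis, held 40 mm in front of the drawer front (centre of the bar to the panel) and 58 mm above the bench; x points into the case, so pulling open is along -x
- ratchet: the ratchet stock of the threading set, a bystander: a steel ring 94 mm across and 30 mm high with a rubber-gripped handle, about 370 mm long over all along its x axis; origin under the ring's centre
- polish_tin: a round tin, 71 mm in diameter and 56 mm high, a bystander; origin under its centre
- caliper: a dial caliper lying flat, 234 mm long, a bystander; origin under its middle
Mind the look-alikes: they are no part of the job. What is shaped like the part that bears head_c_mid but red is not meant.

How it is judged:
By the outcome, as a careful person would: the job done as asked, in the order asked, and still so for the second after the job is handed in, with the robot touching nothing.
Of head_a, head_b, head_c, head_d, head_e only 3 to 5 are there at a start; the rules pass over those that are not, and their reading is None.
At some moment in a run one of head_a, head_b, head_c, head_d, head_e may be knocked a few centimetres aside while the robot is not near it.
Once in a run the grip may slacken for a moment while it holds something.
It also fails if it takes over 210 s, if anything falls off the work surface, if the arm or the gripper's body presses on something with over 40 N, if the wrist force passes 120 N, or if a joint passes its speed limit or range.

## Robot

A 7-joint arm with a two-finger parallel gripper is mounted at the origin on a cart in front of the work surface, level with it; the furniture and walls round the work are solid. World frame = base frame: x ahead of the robot, y to its left, z up, the work surface at z = 0. Lengths are in mm, angles in rad, forces in N, time in s.
With the tool pointing down it reaches from about 400 to 900 mm from the base axis. Payload 5.5 kg.
Tool frame: the origin (TCP) lies at the very end of the fingers, on their centre line; the grasp point (between the pads) lies 19 mm behind it; z points along the fingers, y is the line along which they close (so a half turn about z gives the same grasp; the last joint's range is limited). The gripper opens to 85 mm and grips with 20 to 120 N. Pads are 22 mm wide; open, the fingers measure 114 mm over their backs; the gripper's body (76 mm by 85 mm) begins 54 mm behind the grasp point. The pads swing forward as they close: fully open they stand 13 mm farther back than shut.
Start: joints at [-0.9, 0.501, -0.427, 1.55, 0.221, 1.138, -0.21], TCP at [257.747, 596.713, 231.31] pointing down, gripper open.
Joint ranges: [-2.88, 2.88], [-0.31, 2.03], [-1.54, 1.56], [0.2, 2.42], [-1.41, 4.55], [0.19, 2.02], [-2.57, 2.57]. Speed limits (rad/s): [2.57, 2.57, 3.14, 3.14, 3.14, 3.14, 3.14].

## Interface

Orientations are given as a unit quaternion [x, y, z, w].
In Python, from plant import r gives the robot as it stands.
- The arm moves only by the tool move_arm, never from a script. Its arguments are lists of equal length, an entry for each row: "claw": the closure, from 0 (fully open) to 1 (shut); "travel": the shift along the tool's x, y, z in cm, a list of three; "spin": the turn about the tool's z in degrees. In form: {"claw": [claw, ...], "travel": [[tx, ty, tz], ...], "spin": [spin, ...]}. A call has 1 to 10 rows; each row is the pose to reach, as a shift and turn from the pose commanded when the call began, along the tool's axes at that moment; what a row does not reach only later rows make up. A row lasts 1/10 s, in which the tool goes at most 50 mm and 8.59 degrees, less where a joint would pass 70% of its speed; a pose out of reach is approached as far as the arm can. A call with a gripper value outside its range is refused whole. The fingers move at their own pace and stop on an object; "squeeze" is the grip in N (left out, the last holds). Time passes only in rows, so rows that repeat a pose let the fingers close. It gives the time, the measured TCP pose, the force, the opening and the grip force at its end, in the units of the state.
- r.read_state(): the state, without advancing time (a new reading comes with each control period).
- r.capture(name): name is "scene" or "top"; returns a dict with "frame" (480x640x3 uint8, red, green, blue), "range_z" (480x640 float32, mm along the optical axis (not along the pixel's ray), 0 where there is no reading), "intrinsics" (3x3 intrinsics, pixels), "origin" and "rotation" of the camera in the world. Camera axes: x right, y down, z forward; pixel columns grow to the right and rows downward; lengths in mm; the calibration is good to about 2 mm. A picture is of the moment at which its call begins.
- r.job_done(): hands the job in; it is judged then, once.
Trained networks look in a picture, given as the dict that the camera call returned (one of the last four; its "shot" number tells which), for a name from the list of things; names that differ only in an ending like _2 or _b are one class to them, and where a whole thing is asked for, a point or a joint stands for the part that bears it (a point fixed in the world has none). Each returns a list of dicts, best first, with "p" (0 to 1); they miss things now and then, are a little off and sometimes report something else, mostly with a low value. They report only what shows in the picture. A call takes as long as a camera call. They do not tell look-alikes from the thing itself.
- r.search_frame(query, picture): "point" ([column, row] in pixels, amid what is visible of it).
The state is a dict: "t": time; "joint_positions": joint angles; "dq": joint speeds; "effort": joint torques, N m; "ee_pos": TCP position; "ee_rot": TCP orientation; "ft_force": force on the tool from outside, world axes, zero at the start; "ft_torque": the same for the moment, N m; "grip_width": finger opening in mm; "grasp_force": force on a finger pad.
Only numpy, scipy, OpenCV 4.12 (cv2) and the standard library are available. Lean on these libraries where they do the work, as an engineer would, in place of code of your own. Each camera call takes 0.05 s, during which the arm holds its last target. There are 200 camera calls.

## Working session

There is one attempt and no reset: what is moved stays moved. The work goes in short steps, Python scripts to look and compute and a tool call to move; the robot and the scene stay as the last step left them, time stands still between calls to the robot, and variables do not carry over. Pictures are saved under pics/ and viewed, at most 14 in all, crops included, and the job is handed in when it is done.

Besides the shell and the picture viewer there is one more tool, called after "Emit:" as name(argument=value, ...), one argument or row to a line, values as JSON. move_arm: Moves the arm, as the interface text tells. Its arguments: {"type":"object","properties":{"claw":{"type":"array","items":{"type":"number"}},"travel":{"type":"array","items":{"type":"array","items":{"type":"number"}}},"spin":{"type":"array","items":{"type":"number"}},"squeeze":{"type":"number"}},"required":["claw","travel","spin"]}

```bash
ls; mkdir -p pics
python3 - <<'E'
from plant import r
import cv2,numpy as np
s=r.read_state();print(s['t'],s['ee_pos'],s['ee_rot'],s['grip_width'])
for n in('scene','top'):
    c=r.capture(n);cv2.imwrite(f'pics/{n}0.png',c['frame'][:,:,::-1]);np.savez(f'{n}0.npz',**{k:c[k] for k in('frame','range_z','intrinsics','origin','rotation')})
    print(n,c['origin'],c['rotation'],c['intrinsics'])
E
```

```text
pics
0.0 [257.56658918 596.04669727 230.254895  ] [ 2.02483030e-01  9.79285299e-01 -9.34526435e-04 -2.26903147e-04] 85.4061604621732
scene [-263.76276171 1142.05961416  803.68551248] [-0.25020929  0.81746271 -0.49858863  0.14338553] [[482.36352838   0.         327.32194575]
 [  0.         482.36352838 240.51785737]
 [  0.           0.           1.        ]]
top [-484.30716352  430.01160313 1620.28817472] [-0.5218319   0.79660169 -0.25627295  0.16565442] [[512.03304654   0.         318.3572625 ]
 [  0.         512.03304654 242.24995563]
 [  0.           0.           1.        ]]
```

View pics/scene0.png

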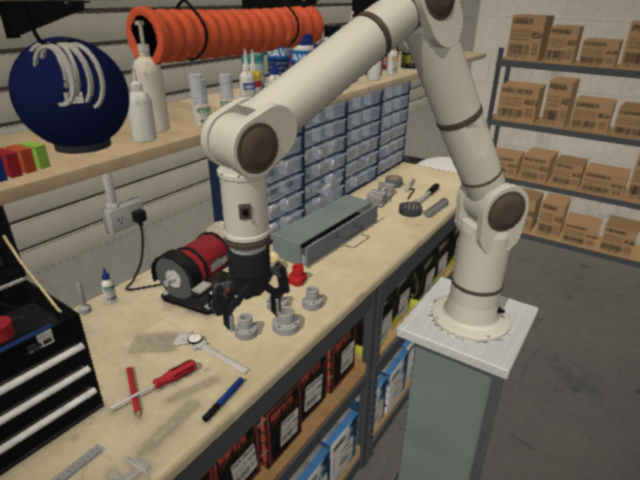

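View pics/top0.png

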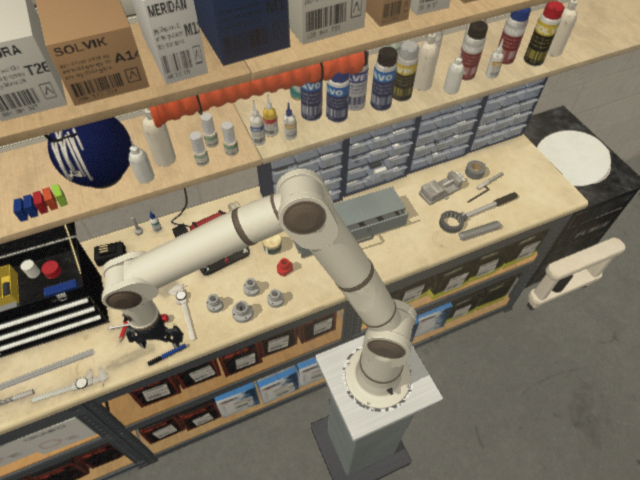

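The scene picture shows heads at about (245,325), (286,320), (313,297), with one more partly behind the finger at about (281,302); the red look-alike is at (298,275) and the drawer handle at (357,240). The top picture shows four heads at (213,302), (241,311), (250,286), (275,297), red at (285,267), and the case at about (372,220).

```bash
cat > h.py <<'E'
import numpy as np,cv2
from scipy.spatial.transform import Rotation as R
def cloud(c):
    z=c['range_z'];K=c['intrinsics'];v,u=np.mgrid[:480,:640]
    p=np.stack([(u-K[0,2])/K[0,0]*z,(v-K[1,2])/K[1,1]*z,z],-1)
    w=R.from_quat(c['rotation']).apply(p.reshape(-1,3)).reshape(480,640,3)+c['origin']
    w[z<=0]=np.nan
    return w
def proj(c,P):
    q=R.from_quat(c['rotation']).inv().apply(np.atleast_2d(P)-c['origin']);K=c['intrinsics']
    return np.c_[q[:,0]/q[:,2]*K[0,0]+K[0,2],q[:,1]/q[:,2]*K[1,1]+K[1,2]]
def collars(w,lo=50,hi=62,box=(300,700,-200,800)):
    m=(w[...,2]>lo)&(w[...,2]<hi)&(w[...,0]>box[0])&(w[...,0]<box[1])&(w[...,1]>box[2])&(w[...,1]<box[3])
    n,l,st,_=cv2.connectedComponentsWithStats(m.astype(np.uint8),connectivity=4)
    return [(l==i) for i in range(1,n) if st[i,4]>12]
def circ(p):
    from scipy.optimize import least_squares
    c,d=cv2.minEnclosingCircle(p[:,:2].astype(np.float32));return np.r_[c,2*d]
E
python3 - <<'E'
from h import *
for n in('scene','top'):
    c=dict(np.load(n+'0.npz'));w=cloud(c)
    b=w[(np.abs(w[...,2])<25)&(w[...,0]>300)&(w[...,0]<700)]
    print(n,'bench z',np.nanmedian(b[:,2]))
    for m in collars(w):
        p=w[m];f=c['frame'][m].mean(0).astype(int)
        print(circ(p).round(),m.sum(),p[:,2].mean().round(1),f,np.argwhere(m).mean(0).round())
    # case top
    m=(w[...,2]>80)&(w[...,2]<92)&(w[...,0]>450)&(w[...,1]<450)&(w[...,1]>-200)
    nn,l,st,_=cv2.connectedComponentsWithStats(m.astype(np.uint8))
    i=1+np.argmax(st[1:,4]);p=w[l==i];print('case',cv2.minAreaRect(p[:,:2].astype(np.float32)),p[:,2].mean(),p[:,:2].min(0),p[:,:2].max(0))
E
```

```text
scene bench z -0.13512513805972048
[497. -70. 257.] 198 56.7 [70 72 69] [239. 334.]
[604.  55. 117.] 94 55.9 [102 106 101] [247. 286.]
[604. 129.  71.] 81 55.0 [187 167 124] [257. 274.]
[500. 130.  41.] 59 54.2 [156  52  46] [267. 298.]
[665. 311.  46.] 33 51.6 [40 38 35] [277. 216.]
[393. 208.  39.] 72 53.9 [141 136 125] [290. 312.]
[670. 444.  56.] 48 56.7 [70 70 67] [295. 178.]
[641. 411.  24.] 28 52.2 [39 37 35] [295. 196.]
[389. 333.  47.] 84 54.3 [137 133 123] [312. 287.]
[459. 411.  39.] 84 54.1 [143 138 126] [317. 245.]
[555. 773.  25.] 22 56.8 [51 48 41] [386.  96.]
[536. 791.  17.] 26 59.6 [152 147 137] [393.  92.]
case ((602.4462280273438, -72.65223693847656), (258.2731628417969, 121.62187194824219), 87.65814971923828) 85.24348335185809 [ 537.84854508 -199.949296  ] [668.20103634  57.34479804]
top bench z 1.8361596841170922
[ 517. -169.   26.] 13 56.8 [92 93 84] [234. 356.]
[614. 135.  74.] 154 56.5 [212 192 140] [242. 272.]
[510. 134.  36.] 25 55.6 [168  67  56] [261. 282.]
[482. 261.  21.] 13 56.9 [163 156 137] [279. 252.]
[474. 269.  38.] 34 54.7 [146 141 128] [284. 250.]
[397. 205.  41.] 48 55.3 [150 145 130] [294. 275.]
[463. 413.  41.] 57 56.3 [143 138 126] [299. 213.]
[393. 329.  47.] 50 56.0 [142 137 123] [305. 243.]
case ((601.3150024414062, -168.13543701171875), (121.99668884277344, 64.28433227539062), 1.995813250541687) 87.05428757478822 [ 541.11090616 -199.70474577] [ 662.39554874 -134.52028294]
```

Run:
```python
from h import *
def line(p,name):
    vx,vy,x,y=cv2.fitLine(p[:,:2].astype(np.float32),cv2.DIST_HUBER,0,.01,.01).ravel()
    print(name,'ang',np.degrees(np.arctan2(-vx,vy)) if vy>0 else np.degrees(np.arctan2(vx,-vy)),(x,y),len(p),'y',p[:,1].min(),p[:,1].max(),'x',np.percentile(p[:,0],[2,50,98]),'z',p[:,2].mean())
for n in('scene','top'):
    c=dict(np.load(n+'0.npz'));w=cloud(c)
    m=(w[...,2]>80)&(w[...,2]<92)&(w[...,0]>480)&(w[...,0]<720)&(w[...,1]<120)&(w[...,1]>-480)
    nn,l,st,_=cv2.connectedComponentsWithStats(m.astype(np.uint8))
    for i in range(1,nn):
        if st[i,4]>60: p=w[l==i];print(n,'top',cv2.boxPoints(cv2.minAreaRect(p[:,:2].astype(np.float32))).round().tolist(),len(p))
    m=(w[...,2]>45)&(w[...,2]<66)&(w[...,0]>430)&(w[...,0]<560)&(w[...,1]<70)&(w[...,1]>-420)
    nn,l,st,_=cv2.connectedComponentsWithStats(m.astype(np.uint8))
    for i in range(1,nn):
        if st[i,4]>8: line(w[l==i],n)
    # drawer front top rim z 74-82
    m=(w[...,2]>72)&(w[...,2]<82)&(w[...,0]>430)&(w[...,0]<560)&(w[...,1]<70)&(w[...,1]>-420)
    if m.sum()>10: line(w[m],n+' rim')
```

```text
scene top [[527.0, -390.0], [651.0, -394.0], [668.0, 54.0], [544.0, 59.0]] 1795
scene ang 86.70887 (np.float32(546.7496), np.float32(-385.91318)) 22 y -391.46933296409566 -378.3929318239027 x [533.69699235 547.6526629  559.72576214] z 56.65879677993528
scene ang -2.4568303 (np.float32(513.0871), np.float32(-138.95634)) 464 y -387.1947428528399 57.57196028816952 x [468.30437189 511.88765112 523.41011915] z 56.47727863892895
scene ang -86.71388 (np.float32(553.7815), np.float32(53.912518)) 16 y 49.34775779200595 59.489456024895844 x [545.90221314 551.91541781 559.71522941] z 56.69913950938996
scene rim ang -2.3444393 (np.float32(516.54645), np.float32(-137.03291)) 297 y -389.7276340718438 57.61320758045599 x [504.3200673  518.00156986 552.44690405] z 77.65616957637216
top top [[533.0, -392.0], [655.0, -397.0], [665.0, -135.0], [542.0, -131.0]] 1302
top ang -88.42881 (np.float32(541.89136), np.float32(-382.5543)) 14 y -387.26667165495667 -373.9422983829944 x [531.72212006 542.22740558 549.61203704] z 54.239121094849274
top ang -2.1922219 (np.float32(511.6327), np.float32(-265.37933)) 177 y -386.9597068452306 -156.55416381967495 x [487.88647587 511.89021202 519.38670647] z 56.272341136347144
top ang -3.1280737 (np.float32(474.02866), np.float32(-181.61253)) 28 y -210.9796017142305 -154.37510964165972 x [469.73081738 474.02178318 481.50069167] z 61.040561270679056
top ang -3.849908 (np.float32(524.9035), np.float32(38.551834)) 25 y 22.458119025655492 52.95668479711702 x [519.72204986 524.89516042 529.49220628] z 52.93269784844203
top rim ang -2.0015435 (np.float32(515.5008), np.float32(-252.85695)) 156 y -390.2525215370001 51.95464177433644 x [504.02586086 515.73080156 557.1876377 ] z 77.53492228903094
```

```bash
cat > go.py <<'E'
import sys
from h import *
from plant import r
def go(x,y,z,ang):
    s=r.read_state();T=R.from_quat(s['ee_rot']);M=T.as_matrix()
    d=M.T@(np.array([x,y,z])-s['ee_pos'])
    a=np.degrees(np.arctan2(M[1,1],M[0,1]));sp=(a-ang+180)%360-180
    print('t',round(s['t'],2),'pos',s['ee_pos'].round(1),'yang',a.round(1),'w',round(s['grip_width'],1),'j7',s['joint_positions'][6].round(2),'F',np.round(s['ft_force'],1),'tilt',M[:2,2].round(3))
    print('travel cm',(d/10).round(2),'spin',sp.round(1),'or',round(sp-180*np.sign(sp),1))
if __name__=='__main__': go(*map(float,sys.argv[1:5]))
E
python3 go.py 473 -165 150 -2.2
```

```text
t 0.1 pos [257.6 596.1 230.4] yang 66.6 w 85.5 j7 -0.21 F [-0.3 -0.2 -0.2] tilt [-0.001 -0.002]
travel cm [-49.96 -61.31   8.14] spin 68.8 or -111.2
```

Emit:
move_arm(
  claw=[0.62, 0.62, 0.62, 0.62, 0.62, 0.62, 0.62, 0.62, 0.62, 0.62],
  travel=[
    [-50, -61.3, 8],
    [-50, -61.3, 8],
    [-50, -61.3, 8],
    [-50, -61.3, 8],
    [-50, -61.3, 8],
    [-50, -61.3, 8],
    [-50, -61.3, 8],
    [-50, -61.3, 8],
    [-50, -61.3, 8],
    [-50, -61.3, 8],
  ],
  spin=[68.8, 68.8, 68.8, 68.8, 68.8, 68.8, 68.8, 68.8, 68.8, 68.8],
)

```text
t: 1.1
ee_pos: [393.5, 116.2, 180.9]
ee_rot: [0.72, 0.694, 0.0, 0.0]
ft_force: [1.7, 1.2, -0.6]
grip_width: 32.5
grasp_force: 0.0
```

```bash
python3 go.py 473 -165 150 -2.2
```

```text
t 1.1 pos [393.5 116.2 180.9] yang -2.2 w 32.5 j7 -0.39 F [ 1.7  1.2 -0.6] tilt [0. 0.]
travel cm [-27.8    9.     3.08] spin 0.0 or -180.0
```

Emit:
move_arm(
  claw=[0.62, 0.62, 0.62, 0.62, 0.62, 0.62, 0.62, 0.62, 0.62],
  travel=[
    [-27, 9, 3],
    [-27, 9, 3],
    [-27, 9, 3],
    [-27, 9, 3],
    [-27, 9, 3],
    [-27, 9, 3],
    [-27, 9, 3],
    [-27, 9, 3],
    [-27, 9, 3],
  ],
  spin=[0, 0, 0, 0, 0, 0, 0, 0, 0],
)

```text
t: 2.0
ee_pos: [472.8, -153.5, 150.6]
ee_rot: [0.72, 0.694, -0.0, -0.001]
ft_force: [0.4, -0.0, 0.1]
grip_width: 32.0
grasp_force: 0.0
```

```bash
python3 go.py 473 -165 39 -2.2
python3 - <<'E'
from plant import r
from h import *
for n in('scene','top'):
    c=r.capture(n);np.savez(f'{n}1.npz',**{k:c[k] for k in('frame','range_z','intrinsics','origin','rotation')})
    w=cloud(c)
    for m in collars(w,box=(340,520,180,500)): print(n,circ(w[m]).round(),w[m][:,2].mean())
    m=(w[...,2]>50)&(w[...,2]<66)&(w[...,0]>450)&(w[...,0]<490)&(w[...,1]<0)&(w[...,1]>-300)
    p=w[m];print(np.median(p,0),p.min(0),p.max(0),len(p))
    cr=c['frame'][180:380,160:460] if n=='top' else c['frame'][200:400,200:500]
    cv2.imwrite(f'pics/{n}1.png',cv2.resize(cr[:,:,::-1],None,fx=2.6,fy=2.6,interpolation=2))
E
```

```text
t 2.0 pos [ 472.8 -153.5  150.6] yang -2.1 w 32.0 j7 0.31 F [ 0.4 -0.   0.1] tilt [-0.001  0.001]
travel cm [-1.16  0.08 11.16] spin 0.1 or -179.9
scene [392. 207.  40.] 54.02165903692244
scene [470. 271.  41.] 54.022063887186626
scene [390. 333.  48.] 54.1967706217894
scene [459. 413.  40.] 54.384485052422654
[ 472.00244635 -156.67535586   59.79964735] [ 464.28867409 -223.05957424   53.42803756] [ 489.43080224 -102.99658025   64.71956005] 73
top [473. 267.  42.] 55.67038853692549
top [394. 208.  33.] 55.418461870742995
top [463. 410.  39.] 56.75958278581493
top [402. 324.  38.] 55.3960416142887
top [393. 331.  47.] 54.96155548410741
[ 474.6324148  -162.26648426   62.36470194] [ 468.07694693 -223.44874135   53.16773209] [ 489.61065192 -107.05051014   65.54336831] 59
```

Emit:
move_arm(
  claw=[0.62, 0.62, 0.62, 0.62, 0.9, 0.9, 0.9, 0.9],
  travel=[
    [-0.5, 0, 4],
    [-0.5, 0, 8],
    [-0.5, 0, 11],
    [-0.5, 0, 11],
    [-0.5, 0, 11],
    [-0.5, 0, 11],
    [-0.5, 0, 11],
    [-0.5, 0, 11],
  ],
  spin=[0, 0, 0, 0, 0, 0, 0, 0],
  squeeze=20,
)

```text
t: 2.9
ee_pos: [474.2, -159.8, 42.4]
ee_rot: [0.72, 0.694, 0.001, 0.001]
ft_force: [-1.2, 1.7, 3.9]
grip_width: 8.8
grasp_force: 5.8
```

View pics/scene1.png

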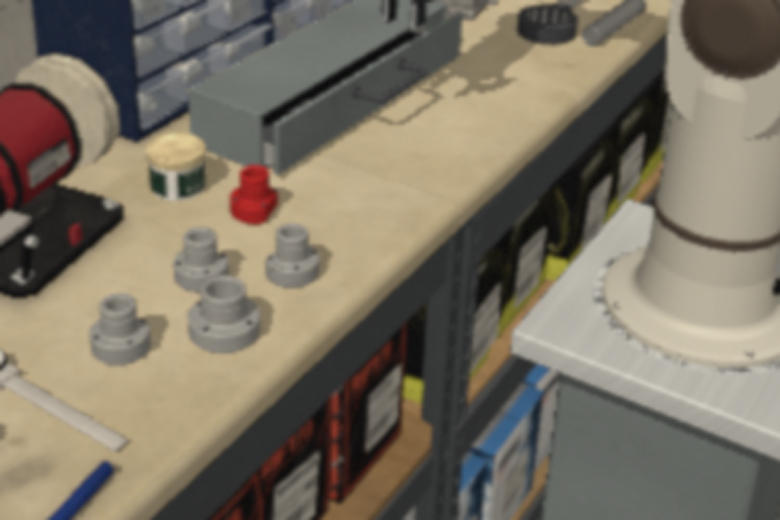

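The crop shows four grey heads (three small, one large), the red look-alike apart from them, and the drawer slightly open with the gripper coming down on the handle.

Emit:
move_arm(
  claw=[0.9, 0.9, 0.9, 0.9, 0.9, 0.9],
  travel=[
    [0, -1, 0],
    [0, -2.5, 0],
    [0, -4, 0],
    [0, -5.5, 0],
    [0, -7, 0],
    [0, -7, 0],
  ],
  spin=[0, 0, 0, 0, 0, 0],
  squeeze=50,
)

```text
t: 3.5
ee_pos: [401.4, -157.0, 42.0]
ee_rot: [0.721, 0.693, 0.0, -0.0]
ft_force: [-2.9, 3.1, 7.2]
grip_width: 8.8
grasp_force: 6.2
```

Emit:
move_arm(
  claw=[0.9, 0.9, 0.9, 0.9],
  travel=[
    [0, -0.5, 0],
    [0, -1, 0],
    [0, -1.5, 0],
    [0, -1.5, 0],
  ],
  spin=[0, 0, 0, 0],
)

```text
t: 3.9
ee_pos: [393.5, -157.1, 42.3]
ee_rot: [0.72, 0.694, 0.003, 0.004]
ft_force: [10.6, 4.0, -3.1]
grip_width: 8.2
grasp_force: 6.2
```

Emit:
move_arm(
  claw=[1, 1, 1],
  travel=[
    [0, -0.3, 0],
    [0, -0.6, 0],
    [0, -0.6, 0],
  ],
  spin=[0, 0, 0],
)

```text
t: 4.2
ee_pos: [393.6, -157.2, 42.6]
ee_rot: [0.719, 0.695, 0.005, 0.009]
ft_force: [26.2, 4.8, -24.1]
grip_width: 7.0
grasp_force: 48.6
```

Emit:
move_arm(
  claw=[0.62, 0.62, 0.62, 0.62, 0.62],
  travel=[
    [0, 0.8, 0],
    [0, 0.8, 0],
    [0, 0.8, -4],
    [0, 0.8, -8],
    [0, 0.8, -13],
  ],
  spin=[0, 0, 0, 0, 0],
)

```text
t: 4.7
ee_pos: [386.7, -157.1, 170.6]
ee_rot: [0.721, 0.693, -0.002, -0.002]
ft_force: [2.4, 0.6, -0.5]
grip_width: 32.2
grasp_force: 0.0
```

Run:
```python
from plant import r
from h import *
s=r.read_state();print(s['t'],s['ee_pos'])
for n in('scene','top'):
    c=r.capture(n);np.savez(f'{n}2.npz',**{k:c[k] for k in('frame','range_z','intrinsics','origin','rotation')})
    cr=c['frame'][170:330,180:480] if n=='top' else c['frame'][180:400,200:500]
    cv2.imwrite(f'pics/{n}2.png',cv2.resize(cr[:,:,::-1],None,fx=2.6,fy=2.6,interpolation=2))
    w=cloud(c)
    m=(w[...,2]>50)&(w[...,2]<66)&(w[...,0]>370)&(w[...,0]<405)&(w[...,1]<-80)&(w[...,1]>-240)
    p=w[m];print('handle',np.median(p,0),len(p))
    m=(w[...,2]>73)&(w[...,2]<84)&(w[...,0]>405)&(w[...,0]<460)&(w[...,1]<70)&(w[...,1]>-420)
    p=w[m];print('rim',np.median(p,0),p.min(0),p.max(0),len(p))
    # tray-level outline
    m=(w[...,2]>24)&(w[...,2]<36)&(w[...,0]>430)&(w[...,0]<560)&(w[...,1]<70)&(w[...,1]>-420)
    p=w[m];print('tray',np.median(p,0),p.min(0),p.max(0),len(p))
    if n=='top':
        m=(w[...,2]>10)&(w[...,2]<23)&(w[...,0]>420)&(w[...,0]<560)&(w[...,1]<50)&(w[...,1]>-400)
        nn,l,st,_=cv2.connectedComponentsWithStats(m.astype(np.uint8))
        for i in range(1,nn):
            if st[i,4]>15: p=w[l==i];print(circ(p).round(1),p.mean(0).round(1),len(p))
```

```text
4.7 [ 386.69516509 -157.05969167  170.60088996]
handle [ 391.25390915 -156.15223568   60.66606923] 67
rim [ 436.05314736 -122.01108144   77.68861573] [ 422.45192972 -379.68535038   73.0453466 ] [447.97457243  59.49725097  82.31817466] 232
tray [ 522.55756504 -129.88669819   29.52280393] [ 430.0217694  -394.52998576   24.01780835] [559.15161452  59.55217003  35.97660304] 956
handle [ 396.18130805 -167.26496964   60.38426808] 59
rim [441.31128965 -70.70900893  79.31731357] [ 428.50516281 -244.94243621   73.33761733] [455.86196995  57.83868399  83.74984865] 160
tray [524.82243649 -95.52485487  30.59984921] [ 430.49078266 -310.48282335   24.00474503] [557.82386323  57.7226009   35.98838437] 786
[ 499.7 -181.5   61.5] [ 500.2 -183.9   17.9] 97
[500.9 -93.1  77.4] [506.  -95.6  18.1] 145
[506.4  -3.4  75.9] [510.1  -4.   17.5] 139
[ 434.8 -203.9   43.2] [ 434.7 -206.3   17.3] 17
[443.  -33.6 164. ] [442.4 -33.4  16.5] 63
```

View pics/top2.png

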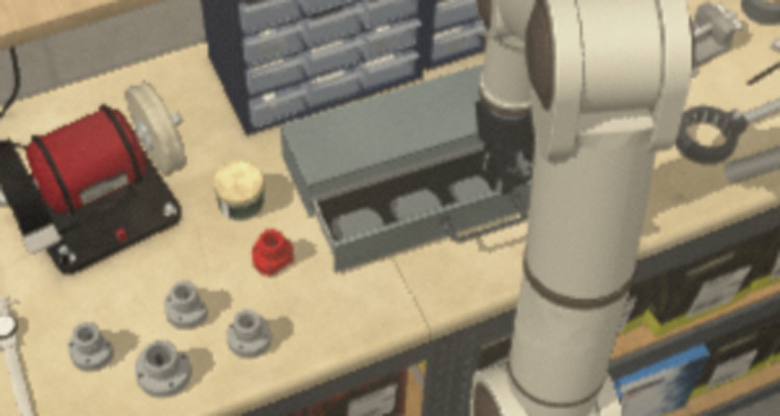

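View pics/scene2.png

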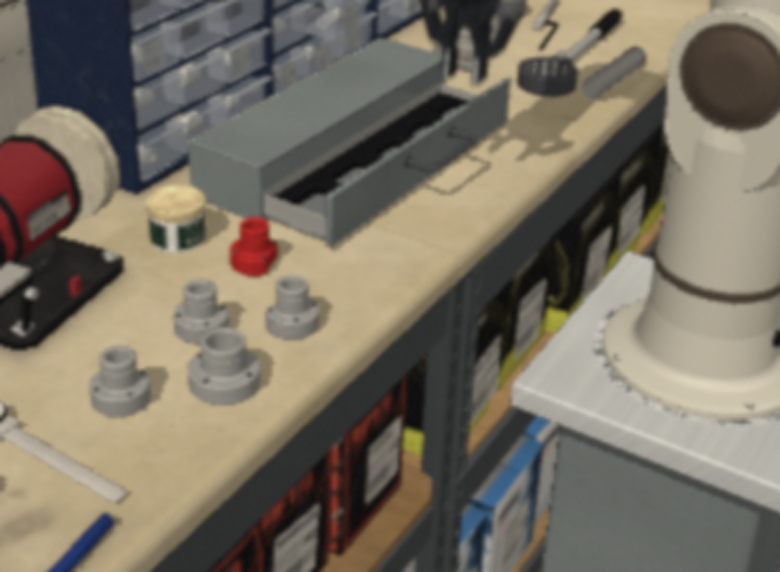

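The top crop shows the drawer fully open, with the three left nests empty (floors at about (358,222), (418,205), (470,188) in the crop) and the two right ones hidden by the arm. The scene crop shows the drawer open and all four heads where they were.

```bash
cat >> h.py <<'E'
from scipy.optimize import minimize
def render(c,u,v,x,y,yaw,big,z0=0.):
    """depth along the optical axis of bench + head at (x,y,yaw)"""
    Rb,F,Rc=(37,27,23) if big else (30,21.5,18)
    K=c['intrinsics'];Rm=R.from_quat(c['rotation']).as_matrix()
    d=np.stack([(u-K[0,2])/K[0,0],(v-K[1,2])/K[1,1],np.ones(u.shape)],-1)@Rm.T
    o=np.array(c['origin'])-[x,y,z0]
    Rz=R.from_euler('z',-yaw,degrees=True).as_matrix();d=d@Rz.T;o=Rz@o
    best=-o[2]/d[...,2]  # bench
    def take(t,ok):
        nonlocal best
        best=np.where(ok&(t<best),t,best)
    P=lambda t:o+d*t[...,None]
    t=(24-o[2])/d[...,2];p=P(t);take(t,(np.hypot(p[...,0],p[...,1])<Rb)&(p[...,0]<F))
    t=(56-o[2])/d[...,2];p=P(t);take(t,np.hypot(p[...,0],p[...,1])<Rc)
    for rad,a,b in((Rb,0,24),(Rc,24,56)):
        A=d[...,0]**2+d[...,1]**2;B=o[0]*d[...,0]+o[1]*d[...,1];C=o[0]**2+o[1]**2-rad**2
        D=B*B-A*C;t=(-B-np.sqrt(np.maximum(D,0)))/A;p=P(t)
        take(t,(D>0)&(p[...,2]>a)&(p[...,2]<b)&((p[...,0]<F)|(a>0)))
    t=(F-o[0])/d[...,0];p=P(t);take(t,(d[...,0]<0)&(p[...,2]>0)&(p[...,2]<24)&(np.abs(p[...,1])<np.sqrt(Rb**2-F**2)))
    return best
def fityaw(c,x,y,big,z0=0.,half=50):
    q=proj(c,[[x+a,y+b,z0+e] for a in(-half,half) for b in(-half,half) for e in(0,56)])
    u0,v0=np.floor(q.min(0)).astype(int);u1,v1=np.ceil(q.max(0)).astype(int)
    v,u=np.mgrid[v0:v1,u0:u1];z=c['range_z'][v0:v1,u0:u1];ok=z>0
    cost=lambda s:np.minimum(np.abs(render(c,u,v,s[0],s[1],s[2],big,z0+s[3])-z),8)[ok].mean()
    s=min(([x+a,y+b,0,0] for a in(-4,-2,0,2,4) for b in(-4,-2,0,2,4)),key=lambda s:np.mean([cost(s[:2]+[k,0]) for k in(0,90,180,270)]))
    res=[]
    for k in range(0,360,15):
        res.append((cost([s[0],s[1],k,0]),k))
    out=[]
    for _,k in sorted(res)[:4]:
        f=minimize(cost,[s[0],s[1],k,0],method='Nelder-Mead',options=dict(initial_simplex=[[s[0],s[1],k-8,0],[s[0]+2,s[1],k+8,0],[s[0],s[1]+2,k,0],[s[0]-1,s[1]-1,k+4,1],[s[0]+1,s[1]-1,k-4,-1]],maxiter=150))
        out.append((round(f.fun,3),f.x.round(1).tolist()))
    return sorted(out)
E
python3 - <<'E'
from h import *
H=dict(S1=(394,207,0),S2=(472,269,0),L=(391,332,1),S3=(461,412,0))
for k,(x,y,b) in H.items():
    for n in('scene','top'):
        c=dict(np.load(n+'2.npz'));o=fityaw(c,x,y,b);print(k,n,o[:3])
E
```

```text
S1 scene [(np.float64(3.245), [394.5, 206.3, 8.4, -0.6]), (np.float64(3.249), [394.5, 206.3, -5.8, -0.6]), (np.float64(3.257), [394.5, 206.3, 336.5, -0.6])]
S1 top [(np.float64(3.667), [397.4, 205.8, 2.9, 1.6]), (np.float64(3.672), [397.0, 205.9, 335.8, 1.5]), (np.float64(3.672), [397.4, 205.8, 353.7, 1.6])]
S2 scene [(np.float64(3.495), [471.2, 269.2, 272.0, -0.5]), (np.float64(3.499), [471.2, 269.2, 257.8, -0.5]), (np.float64(3.504), [471.2, 269.2, 302.1, -0.5])]
S2 top [(np.float64(3.885), [474.4, 269.0, 278.9, 1.4]), (np.float64(3.895), [474.3, 269.4, 294.1, 1.3]), (np.float64(3.901), [474.5, 269.1, 306.4, 1.4])]
L scene [(np.float64(3.212), [391.5, 330.7, 295.5, -0.7]), (np.float64(3.212), [391.5, 330.7, 322.4, -0.6]), (np.float64(3.215), [391.5, 330.7, 309.6, -0.6])]
L top [(np.float64(3.963), [394.9, 330.8, 315.9, 1.3]), (np.float64(3.967), [395.0, 330.5, 311.3, 1.3]), (np.float64(3.973), [394.8, 330.8, 333.1, 1.3])]
S3 scene [(np.float64(2.448), [461.2, 410.7, 294.2, -0.4]), (np.float64(2.453), [461.1, 410.7, 277.9, -0.4]), (np.float64(2.453), [461.2, 410.7, 308.8, -0.4])]
S3 top [(np.float64(3.59), [465.1, 410.1, 292.0, 1.3]), (np.float64(3.598), [464.7, 410.5, 304.2, 1.3]), (np.float64(3.602), [464.9, 410.4, 316.9, 1.3])]
```

Emit:
move_arm(
  claw=[0.2, 0, 0, 0, 0, 0, 0, 0, 0, 0],
  travel=[
    [5, 3, 0],
    [10, 4.4, 0],
    [15, 4.4, 0],
    [20, 4, 0],
    [25, 3, 0],
    [30, 1, 0],
    [36.3, -0.5, 0],
    [36.3, -0.5, 2],
    [36.3, -0.5, 5],
    [36.3, -0.5, 5],
  ],
  spin=[-8, -16, -24, -32, -40, -48, -56, -64, -72, -80],
)

```text
t: 5.8
ee_pos: [394.7, 204.3, 117.0]
ee_rot: [0.102, 0.995, -0.003, -0.004]
ft_force: [-1.6, -0.5, -0.1]
grip_width: 85.6
grasp_force: 0.0
```

```bash
python3 go.py 396 206.5 60 88;  python3 - <<'E'
from plant import r
from h import *
for n in('scene','top'):
    c=r.capture(n);np.savez(f'{n}3.npz',**{k:c[k] for k in('frame','range_z','intrinsics','origin','rotation')})
    w=cloud(c)
    m=(w[...,2]>8)&(w[...,2]<23.5)&(w[...,0]>440)&(w[...,0]<545)&(w[...,1]<45)&(w[...,1]>-385)
    nn,l,st,_=cv2.connectedComponentsWithStats(m.astype(np.uint8))
    for i in range(1,nn):
        if st[i,4]>25: p=w[l==i];print(n,circ(p).round(1),p.mean(0).round(1),p.min(0).round(),p.max(0).round(),len(p))
cv2.imwrite('pics/top3.png',cv2.resize(c['frame'][170:270,280:430][:,:,::-1],None,fx=5,fy=5,interpolation=2))
E
```

```text
t 5.8 pos [394.7 204.3 117. ] yang 78.3 w 85.6 j7 0.74 F [-1.6 -0.5 -0.1] tilt [-0.008 -0.004]
travel cm [-0.13  0.28  5.7 ] spin -9.7 or 170.3
scene [ 505.6 -188.1   44.9] [ 509.3 -190.2   18.4] [ 497. -209.   13.] [ 515. -167.   23.] 28
scene [ 511.4 -104.5   56.6] [ 516.5 -105.9   17.7] [ 502. -133.   12.] [525. -76.  23.] 50
scene [509.9  -3.7  53. ] [513.7  -2.6  17.1] [486. -26.  13.] [529.  15.  23.] 51
top [ 501.3 -171.3   44.1] [ 501.7 -167.5   17.1] [ 482. -183.   10.] [ 520. -153.   23.] 46
top [503.7 -96.9  75.2] [506.3 -96.1  17.5] [ 486. -134.    8.] [528. -59.  23.] 144
top [508.6  -4.4  76.5] [509.9  -2.6  18.1] [488. -40.   8.] [533.  33.  23.] 144
top [448.   -0.8  83.5] [ 4.444e+02 -1.000e-01  1.540e+01] [441. -42.   8.] [450.  41.  23.] 36
```

View pics/top3.png

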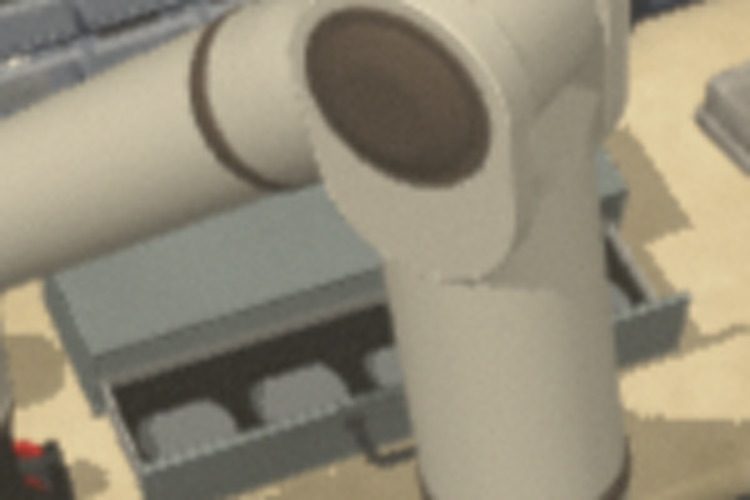

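The enlarged top crop shows the nests at (190,425), (300,390), (385,365) empty; the arm hides the fourth, and only a corner of the fifth shows at (622,290).

```bash
cat > nest.py <<'E'
from h import *
YAW=-2.2
# nest y offsets from case centre line, along case y
OFF=dict(L1=165.5,L2=73.5,S1=-12.5,S2=-92.5,S3=-172.5)
def nest(name,cx=487.7,cy=-168.):
    a=np.radians(YAW);return np.array([cx-np.sin(a)*OFF[name]*1,cy+np.cos(a)*OFF[name]])
def rect(c,z,dx,x0=420,x1=560,y0=-400,y1=80,s=1.6):
    xs=np.arange(x1,x0,-1/s);ys=np.arange(y1,y0,-1/s)
    Y,X=np.meshgrid(ys,xs);P=np.stack([X+dx,Y,np.full(X.shape,z)],-1).reshape(-1,3)
    q=proj(c,P).astype(np.float32).reshape(X.shape+(2,))
    im=cv2.remap(c['frame'],q[...,0],q[...,1],cv2.INTER_CUBIC)[:,:,::-1].copy()
    return im
def draw(im,cx,cy,x1=560,y1=80,s=1.6):
    for n in OFF:
        rr,F=(38.5,28.5) if n[0]=='L' else (31.5,23)
        t=np.linspace(0,2*np.pi,90);p=np.stack([np.minimum(rr*np.cos(t),F),rr*np.sin(t)],-1)
        a=np.radians(YAW);p=p@np.array([[np.cos(a),np.sin(a)],[-np.sin(a),np.cos(a)]])+nest(n,cx,cy)
        px=np.stack([(y1-p[:,1])*s,(x1-p[:,0])*s],-1)
        cv2.polylines(im,[np.round(px*8).astype(np.int32)],True,(0,255,255),1,cv2.LINE_AA,3)
E
python3 - <<'E'
from nest import *
rows=[]
for f,dx in(('top3',2.5),('top2',2.5),):
    c=dict(np.load(f+'.npz'));im=rect(c,16,dx);draw(im,487.7,-168);rows.append(im)
cv2.imwrite('pics/rect.png',np.vstack(rows));print(np.vstack(rows).shape)
E
```

```text
(448, 768, 3)
```

View pics/rect.png

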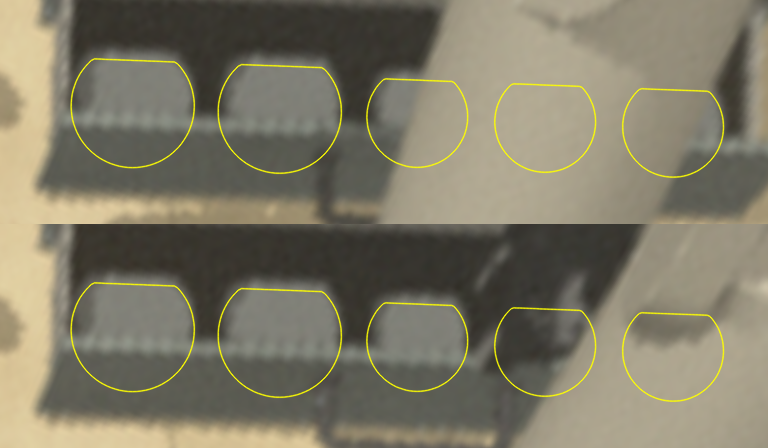

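Emit:
move_arm(
  claw=[0, 0, 0, 0, 0],
  travel=[
    [0, 0.2, 3],
    [0, 0.2, 6],
    [0, 0.2, 8.8],
    [0, 0.2, 8.8],
    [0, 0.2, 8.8],
  ],
  spin=[-8, -8, -8, -8, -8],
)

```text
t: 6.4
ee_pos: [399.0, 207.2, 33.1]
ee_rot: [0.038, 0.999, -0.001, -0.001]
ft_force: [-0.3, 0.5, 0.7]
grip_width: 85.1
grasp_force: 0.0
```

The rectified view shows the nest floors of the three left nests, with their flats about 3–5 mm further back than my first outline (rows 52–60 against 60), and empty. Now grip the first head.

Emit:
move_arm(
  claw=[0, 0, 1, 1, 1, 1, 1, 1],
  travel=[
    [0.3, 0, 0.4],
    [0.3, 0, 0.4],
    [0.3, 0, 0.4],
    [0.3, 0, 0.4],
    [0.3, 0, 0.4],
    [0.3, 0, 0.4],
    [0.3, 0, 0.4],
    [0.3, 0, 0.4],
  ],
  spin=[0, 0, 0, 0, 0, 0, 0, 0],
  squeeze=80,
)

```text
t: 7.2
ee_pos: [396.5, 208.0, 29.7]
ee_rot: [0.036, 0.999, -0.0, 0.0]
ft_force: [-0.8, -1.5, 7.9]
grip_width: 34.3
grasp_force: 78.7
```

Emit:
move_arm(
  claw=[1, 1, 1, 1, 1, 1, 1, 1, 1, 1],
  travel=[
    [0, 0, -3],
    [0, 0, -7],
    [0, 0, -12],
    [0, 0, -17],
    [0, 0, -22],
    [0, 0, -25],
    [0, 0, -25],
    [0, 0, -25],
    [0, 0, -25],
    [0, 0, -25],
  ],
  spin=[0, 0, 0, 0, 0, 0, 0, 0, 0, 0],
)

```text
t: 8.2
ee_pos: [395.1, 207.5, 277.0]
ee_rot: [0.036, 0.999, -0.001, -0.002]
ft_force: [-0.3, 0.3, -2.2]
grip_width: 33.6
grasp_force: 80.2
```

```bash
cat > held.py <<'E'
import sys,glob
from h import *
def snap(tag):
    from plant import r
    s=r.read_state()
    for n in('scene','top'):
        c=r.capture(n);np.savez(f'held_{tag}_{n}.npz',ee=s['ee_pos'],rot=s['ee_rot'],n=n,**{k:c[k] for k in('frame','range_z','intrinsics','origin','rotation')})
def load(tags):
    D=[]
    for t in tags:
        for n in('scene','top'):
            c=dict(np.load(f'held_{t}_{n}.npz'));w=cloud(c);e=c['ee']
            q=proj(c,e+[0,0,-16]).astype(int)[0];h=40
            sl=np.s_[q[1]-h:q[1]+h,q[0]-h:q[0]+h]
            p=w[sl]-e; z=c['range_z'][sl]
            c['meas']=(np.abs(p[...,2]+16)<30)&(np.hypot(p[...,0],p[...,1])<60)
            c['skip']=((p[...,2]>4)&(np.hypot(p[...,0],p[...,1])<160))|~(z>0)
            v,u=np.mgrid[q[1]-h:q[1]+h,q[0]-h:q[0]+h];c['uv']=(u,v)
            M=R.from_quat(c['rot']).as_matrix();c['ang']=np.degrees(np.arctan2(M[1,1],M[0,1]))
            D.append(c)
    return D
def cover(c,x,y,yaw,big,z0,bu,bv):
    u,v=c['uv'];a=0
    for su in(-.33,0,.33):
        for sv in(-.33,0,.33):
            K=render(c,u+su-bu,v+sv-bv,x,y,yaw,big,z0)
            a=a+(K<BG(c,u+su-bu,v+sv-bv,z0)-.01)
    return a/9
def BG(c,u,v,z0):
    K=c['intrinsics'];Rm=R.from_quat(c['rotation']).as_matrix()
    d=np.stack([(u-K[0,2])/K[0,0],(v-K[1,2])/K[1,1],np.ones(u.shape)],-1)@Rm.T
    return (z0-c['origin'][2])/d[...,2]
def cost(s,D,big):
    # s: rel yaw(head yaw-tool ang), offset along tool x, z offset, bias scene uv, bias top uv
    tot=0
    for c in D:
        a=np.radians(c['ang']);tx=np.array([np.sin(a),-np.cos(a)])*1.0
        # tool x: y turned; z down
        tx=np.array([-np.sin(a),np.cos(a)])
        xy=c['ee'][:2]+s[1]*tx
        b=s[3:5] if str(c['n'])=='scene' else s[5:7]
        cv=cover(c,xy[0],xy[1],c['ang']+s[0],big,c['ee'][2]-29+s[2],*b)
        tot+=(np.abs(cv-c['meas'])*~c['skip']).sum()
    return tot/len(D)
def fit(tags,big,guess=None):
    D=load(tags);g=[]
    for k in (range(0,360,20) if guess is None else [guess-20,guess,guess+20]): g.append((cost([k,0,0,0,0,0,0],D,big),k))
    g=sorted(g)[:2];print('grid',g)
    out=[]
    for _,k in g:
        x0=np.array([k,0,0,0,0,0,0],float);S=np.vstack([x0]+[x0+np.eye(7)[i]*[12,2,3,1,1,1,1][i] for i in range(7)])
        f=minimize(cost,x0,args=(D,big),method='Nelder-Mead',options=dict(initial_simplex=S,maxiter=220,xatol=.05,fatol=.02))
        out.append((f.fun,f.x.round(2).tolist()))
    out.sort();print('best',out[0]);print('2nd',out[1]);return out[0][1],D
E
python3 - <<'E'
from held import *
snap('S1a');D=load(['S1a'])
for c in D: print(c['n'],c['meas'].sum(),c['skip'].sum(),c['ang'])
im=[cv2.resize(c['frame'][c['uv'][1],c['uv'][0]][:,:,::-1],None,fx=4.5,fy=4.5) for c in D]
ov=[cv2.resize(np.dstack([c['meas']*255,c['skip']*120,c['meas']*0]).astype(np.uint8),None,fx=4.5,fy=4.5,interpolation=0) for c in D]
cv2.imwrite('pics/held1.png',np.vstack([np.hstack(im),np.hstack(ov)])[:600])
E
```

```text
scene 343 1011 85.84211543114485
top 202 1211 85.84211543114485
```

View pics/held1.png

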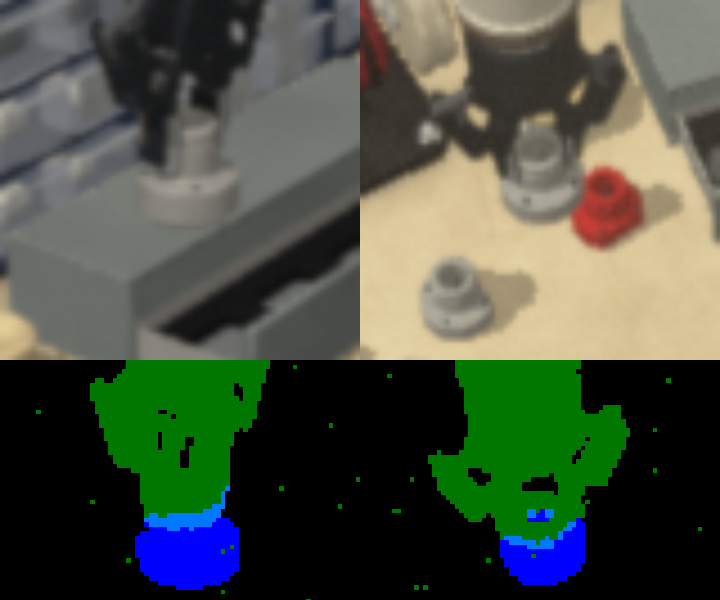

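Emit:
move_arm(
  claw=[1, 1, 1, 1, 1, 1, 1, 1, 1],
  travel=[
    [0, 0, 0],
    [0, 0, 0],
    [0, 0, 0],
    [0, 0, 0],
    [0, 0, 0],
    [0, 0, 0],
    [0, 0, 0],
    [0, 0, 0],
    [0, 0, 0],
  ],
  spin=[8, 16, 24, 32, 40, 48, 55, 60, 60],
)

```text
t: 9.2
ee_pos: [395.9, 208.1, 278.2]
ee_rot: [0.531, 0.847, -0.001, -0.0]
ft_force: [-0.7, 0.7, -1.6]
grip_width: 33.6
grasp_force: 80.2
```

The picture shows the first small head held level by its collar (scene at about (190,190), top at (540,185)), with its flat turned away. The depth mask separates the body cleanly.

```bash
python3 -c "
from held import *
snap('S1b')"
```

Emit:
move_arm(
  claw=[1, 1, 1, 1, 1, 1, 1, 1, 1, 1],
  travel=[
    [0, 0, 0],
    [0, 0, 0],
    [0, 0, 0],
    [0, 0, 0],
    [0, 0, 0],
    [0, 0, 0],
    [0, 0, 0],
    [0, 0, 0],
    [0, 0, 0],
    [0, 0, 0],
  ],
  spin=[8, 16, 24, 32, 40, 48, 56, 64, 70, 70],
)

```text
t: 10.3
ee_pos: [396.2, 208.1, 278.8]
ee_rot: [0.921, 0.39, -0.0, -0.0]
ft_force: [0.7, 0.0, -2.4]
grip_width: 34.0
grasp_force: 80.2
```

```bash
python3 -c "
from held import *
snap('S1c')
s,D=fit(['S1a','S1b','S1c'],0)
print([round(c['ang'],1) for c in D],D[-1]['ee'])"; python3 go.py 396 206 280 30
```

```text
grid [(np.float64(28.4074074074074), 280), (np.float64(29.277777777777775), 260)]
best (np.float64(15.59259259259259), [273.56, 1.63, 0.88, 0.09, 0.38, -0.28, -1.12])
2nd (np.float64(15.814814814814815), [274.73, 1.56, 1.66, 0.07, 0.73, -0.19, -0.96])
[np.float64(85.8), np.float64(85.8), np.float64(25.8), np.float64(25.8), np.float64(-44.1), np.float64(-44.1)] [396.19248187 208.1212637  278.77049828]
t 10.4 pos [396.2 208.2 278.8] yang -43.9 w 34.0 j7 -1.32 F [-0.5  0.3 -2.9] tilt [-0. -0.]
travel cm [-0.17  0.14 -0.12] spin -73.9 or 106.1
```

Run:
```python
from nest import *
from scipy.ndimage import gaussian_filter1d as g1
B=dict(scene=(.09,.38),top=(-.28,-1.12))
a=np.radians(YAW);ex=np.array([np.cos(a),np.sin(a)]);ey=np.array([-np.sin(a),np.cos(a)])
for f in('top2','top3','held_S1a_top','scene2','held_S1a_scene'):
    c=dict(np.load(f+'.npz'));b=B['scene' if 'scene' in f else 'top'];g=c['frame'].mean(2).astype(np.float32)
    for n in OFF:
        C=nest(n,490,-168);o=[]
        for z in(16,30):
            def samp(P):
                q=(proj(c,np.c_[P,np.full(len(P),z)])+b).astype(np.float32);return cv2.remap(g,q[:,0],q[:,1],cv2.INTER_CUBIC).ravel() if 0 else cv2.remap(g,q[None,:,0],q[None,:,1],cv2.INTER_CUBIC).ravel()
            s=np.arange(5,45,.5);hw=12
            pr=np.mean([samp(C+np.outer(s,ex)+k*ey) for k in np.arange(-hw,hw+1,3)],0)
            d=np.gradient(g1(pr,3));i=np.argmin(d)
            o.append(('flat',s[i]-(28.5 if n[0]=='L' else 23),round(float(d[i]),1)))
            rr=38.5 if n[0]=='L' else 31.5
            s=np.arange(10,50,.5)
            e=[]
            for sg in(1,-1):
                pr=np.mean([samp(C+sg*np.outer(s,ey)+k*ex) for k in(4,7,10,13)],0);d=np.gradient(g1(pr,3));i=np.argmin(d);e.append((s[i],round(float(d[i]),1)))
            o.append(e)
        print(f,n,o)
```

```text
top2 L1 [('flat', np.float64(0.5), -4.3), [(np.float64(25.5), -2.3), (np.float64(36.0), -4.7)], ('flat', np.float64(-8.5), -4.4), [(np.float64(37.0), -2.1), (np.float64(29.0), -3.5)]]
top2 L2 [('flat', np.float64(0.0), -4.2), [(np.float64(35.5), -2.7), (np.float64(35.0), -4.4)], ('flat', np.float64(-9.0), -4.2), [(np.float64(39.5), -2.8), (np.float64(27.5), -3.7)]]
top2 S1 [('flat', np.float64(0.0), -4.1), [(np.float64(28.5), -3.1), (np.float64(28.0), -4.4)], ('flat', np.float64(-9.0), -4.1), [(np.float64(32.5), -2.2), (np.float64(20.0), -3.4)]]
top2 S2 [('flat', np.float64(-4.5), -0.8), [(np.float64(36.5), -0.8), (np.float64(16.0), -1.4)], ('flat', np.float64(-11.5), -0.8), [(np.float64(19.0), -1.0), (np.float64(15.0), -2.3)]]
top2 S3 [('flat', np.float64(-16.5), -0.3), [(np.float64(47.0), -1.2), (np.float64(36.5), -0.5)], ('flat', np.float64(9.0), -0.0), [(np.float64(47.5), -0.7), (np.float64(12.5), -0.4)]]
top3 L1 [('flat', np.float64(0.5), -4.3), [(np.float64(25.5), -2.2), (np.float64(36.0), -4.8)], ('flat', np.float64(-8.5), -4.3), [(np.float64(37.5), -2.2), (np.float64(29.0), -
[... 2914 characters left out ...]
(np.float64(25.5), -0.2)], ('flat', np.float64(-12.0), -3.4), [(np.float64(41.0), -2.5), (np.float64(13.0), -1.8)]]
held_S1a_scene S1 [('flat', np.float64(1.5), -3.8), [(np.float64(17.0), -0.1), (np.float64(24.5), -0.2)], ('flat', np.float64(-13.5), -2.9), [(np.float64(29.5), -1.2), (np.float64(26.5), -0.1)]]
held_S1a_scene S2 [('flat', np.float64(0.5), -3.7), [(np.float64(28.5), -0.2), (np.float64(27.0), -0.5)], ('flat', np.float64(-14.5), -2.9), [(np.float64(30.5), -1.3), (np.float64(30.0), -0.4)]]
held_S1a_scene S3 [('flat', np.float64(1.0), -3.6), [(np.float64(18.5), -0.5), (np.float64(36.0), -0.2)], ('flat', np.float64(-12.5), -2.2), [(np.float64(36.5), -1.3), (np.float64(15.5), -0.2)]]
```

Emit:
move_arm(
  claw=[1, 1, 1, 1, 1, 1, 1, 1, 1, 1],
  travel=[
    [0, 0, 0],
    [0, 0, 0],
    [0, 0, 0],
    [0, 0, 0],
    [0, 0, 0],
    [0, 0, 0],
    [0, 0, 0],
    [0, 0, 0],
    [0, 0, 0],
    [0, 0, 0],
  ],
  spin=[-8, -16, -24, -32, -40, -48, -56, -64, -72, -80],
)

```text
t: 11.4
ee_pos: [396.3, 208.1, 278.9]
ee_rot: [0.451, 0.892, -0.0, -0.0]
ft_force: [0.4, -0.0, -3.5]
grip_width: 34.1
grasp_force: 80.2
```

```bash
sed -i 's/YAW=-2.2/YAW=-2.4/; s/cx=487.7,cy=-168\./cx=490.5,cy=-166.3/' nest.py
cat > place.py <<'E'
import sys
from nest import *
from go import go
# nest rel off z
def place(n,rel,off,z):
    ang=(YAW-rel+180)%360-180;a=np.radians(ang);C=nest(n)-off*np.array([-np.sin(a),np.cos(a)])
    print('target',C.round(1),'ang',round(ang,1));go(C[0],C[1],z,ang)
place(sys.argv[1],*map(float,sys.argv[2:5]))
E
python3 place.py S1 274 1.6 110
```

```text
target [ 491.6 -179. ] ang 83.6
t 11.4 pos [396.3 208.1 278.9] yang 36.4 w 34.1 j7 0.07 F [ 0.4 -0.  -3.5] tilt [-0. -0.]
travel cm [-36.83 -15.28  16.89] spin -47.2 or 132.8
```

Emit:
move_arm(
  claw=[1, 1, 1, 1, 1, 1, 1, 1, 1, 1],
  travel=[
    [-4, -1.7, 2],
    [-8, -3.3, 4],
    [-12, -5, 6],
    [-16, -6.6, 8],
    [-20, -8.3, 8],
    [-24, -10, 8],
    [-28, -11.6, 8],
    [-32, -13.3, 8],
    [-35, -14.5, 8],
    [-36.8, -15.3, 9],
  ],
  spin=[-5, -10, -15, -20, -25, -30, -35, -40, -44, -47.2],
)

```text
t: 12.4
ee_pos: [489.1, -183.8, 190.0]
ee_rot: [0.059, 0.998, -0.001, 0.002]
ft_force: [0.1, 0.6, -2.5]
grip_width: 33.6
grasp_force: 80.3
```

Emit:
move_arm(
  claw=[1, 1, 1, 1],
  travel=[
    [0, 0, 3],
    [0, 0, 6],
    [0, 0, 6],
    [0, 0, 6],
  ],
  spin=[0, 0, 0, 0],
)

```text
t: 12.8
ee_pos: [487.4, -179.5, 128.9]
ee_rot: [0.06, 0.998, 0.0, -0.001]
ft_force: [0.3, -0.0, -2.2]
grip_width: 34.1
grasp_force: 80.3
```

```bash
python3 place.py S1 274 1.6 63
```

```text
target [ 491.6 -179. ] ang 83.6
t 12.8 pos [ 487.4 -179.5  128.9] yang 83.1 w 34.1 j7 1.76 F [ 0.3 -0.  -2.2] tilt [-0.001  0.001]
travel cm [-0.41  0.1   6.59] spin -0.5 or 179.5
```

Emit:
move_arm(
  claw=[1, 1, 1, 1, 1],
  travel=[
    [-0.4, 0.1, 3],
    [-0.4, 0.1, 6],
    [-0.4, 0.1, 6.6],
    [-0.4, 0.1, 6.6],
    [-0.4, 0.1, 6.6],
  ],
  spin=[-0.5, -0.5, -0.5, -0.5, -0.5],
)

```text
t: 13.3
ee_pos: [493.3, -179.7, 64.8]
ee_rot: [0.056, 0.998, -0.0, 0.001]
ft_force: [0.7, 0.1, -2.3]
grip_width: 34.3
grasp_force: 80.3
```

Emit:
move_arm(
  claw=[1, 1, 1, 1, 1],
  travel=[
    [0, 0, 0.3],
    [0, 0, 0.6],
    [0, 0, 0.9],
    [0, 0, 1.2],
    [0, 0, 1.2],
  ],
  spin=[0, 0, 0, 0, 0],
)

```text
t: 13.8
ee_pos: [491.3, -179.1, 50.5]
ee_rot: [0.056, 0.998, 0.0, -0.0]
ft_force: [-0.1, 0.6, -2.3]
grip_width: 34.1
grasp_force: 80.6
```

Emit:
move_arm(
  claw=[1, 1, 0.4, 0.4, 0.4, 0.4, 0.4],
  travel=[
    [0, 0, 0.3],
    [0, 0, 0.4],
    [0, 0, 0.4],
    [0, 0, 0.4],
    [0, 0, 0.4],
    [0, 0, -5],
    [0, 0, -10],
  ],
  spin=[0, 0, 0, 0, 0, 0, 0],
)

```text
t: 14.5
ee_pos: [490.1, -178.7, 146.2]
ee_rot: [0.056, 0.998, 0.001, -0.003]
ft_force: [2.2, -0.6, 0.9]
grip_width: 51.3
grasp_force: 0.0
```

```bash
python3 - <<'E'
from plant import r
from h import *
c=r.capture('top');w=cloud(c)
for m in collars(w,45,90,box=(470,520,-230,-130)): print(circ(w[m]).round(),w[m][:,2].mean())
for n in('scene','top'):
    c=r.capture(n);w=cloud(c)
    for m in collars(w,box=(340,520,180,500)): print(n,circ(w[m]).round())
E
python3 go.py 474 269 150 5
```

```text
[ 492. -179.   45.] 63.939068879838224
scene [469. 267.  44.]
scene [390. 333.  50.]
scene [460. 411.  41.]
top [473. 270.  41.]
top [463. 410.  39.]
top [396. 332.  46.]
top [378. 331.  32.]
t 14.65 pos [ 495.  -180.3  151. ] yang 83.5 w 51.6 j7 1.76 F [-0.2 -0.5 -0.3] tilt [ 0.008 -0.002]
travel cm [ 7.15e+00  4.44e+01 -3.00e-02] spin 78.5 or -101.5
```

Emit:
move_arm(
  claw=[0.4, 0.4, 0.2, 0, 0, 0, 0, 0, 0, 0],
  travel=[
    [0.7, 4.4, -3],
    [1.4, 9, -4],
    [2.1, 14, -4],
    [3, 19, -4],
    [4, 24, -4],
    [5, 29, -4],
    [6, 34, -4],
    [6.6, 39, -4],
    [7.1, 44.4, -2],
    [7.1, 44.4, 0],
  ],
  spin=[8, 16, 24, 32, 40, 48, 56, 64, 72, 78.5],
)

```text
t: 15.65
ee_pos: [472.4, 258.1, 155.6]
ee_rot: [0.665, 0.747, 0.002, 0.001]
ft_force: [0.6, 0.8, 0.6]
grip_width: 85.5
grasp_force: 0.0
```

```bash
python3 go.py 472.5 269 29 5
```

```text
t 15.65 pos [472.4 258.1 155.6] yang 6.7 w 85.5 j7 -0.44 F [0.6 0.8 0.6] tilt [0.003 0.002]
travel cm [ 1.06  0.09 12.67] spin 1.7 or -178.3
```

Emit:
move_arm(
  claw=[0, 0, 0, 0],
  travel=[
    [0, 0, 3],
    [0, 0, 7],
    [0, 0, 7],
    [0, 0, 7],
  ],
  spin=[0, 0, 0, 0],
)

```text
t: 16.05
ee_pos: [470.5, 254.7, 84.0]
ee_rot: [0.662, 0.749, -0.002, -0.0]
ft_force: [0.1, -0.2, 0.8]
grip_width: 85.7
grasp_force: 0.0
```

```bash
python3 go.py 472.5 269 29 5
```

```text
t 16.05 pos [470.5 254.7  84. ] yang 7.0 w 85.7 j7 -0.43 F [ 0.1 -0.2  0.8] tilt [-0.003 -0.002]
travel cm [1.4  0.39 5.5 ] spin 2.0 or -178.0
```

Emit:
move_arm(
  claw=[0, 0, 0, 0, 1, 1, 1, 1, 1],
  travel=[
    [1.4, 0.3, 0],
    [1.4, 0.3, 3],
    [1.4, 0.3, 5.4],
    [1.4, 0.3, 5.4],
    [1.4, 0.3, 5.4],
    [1.4, 0.3, 5.4],
    [1.4, 0.3, 5.4],
    [1.4, 0.3, 5.4],
    [1.4, 0.3, 5.4],
  ],
  spin=[2, 2, 2, 2, 2, 2, 2, 2, 2],
)

```text
t: 16.95
ee_pos: [473.5, 270.3, 32.6]
ee_rot: [0.675, 0.737, 0.001, 0.0]
ft_force: [-2.2, -1.4, 9.7]
grip_width: 33.5
grasp_force: 78.8
```

Emit:
move_arm(
  claw=[1, 1, 1, 1, 1, 1, 1, 1, 1],
  travel=[
    [0, 0, -3],
    [0, 0, -7],
    [0, 0, -12],
    [0, 0, -17],
    [0, 0, -22],
    [0, 0, -25],
    [0, 0, -25],
    [0, 0, -25],
    [0, 0, -25],
  ],
  spin=[0, 0, 0, 0, 0, 0, 0, 0, 0],
)

```text
t: 17.85
ee_pos: [471.3, 268.9, 278.6]
ee_rot: [0.675, 0.738, -0.002, -0.001]
ft_force: [-1.1, 0.2, -4.1]
grip_width: 33.7
grasp_force: 80.7
```

```bash
python3 -c "
from held import *
snap('S2a')"; python3 go.py 472 269 280 5
```

```text
t 17.95 pos [471.5 269.  278.4] yang 5.0 w 33.6 j7 -0.48 F [-0.3  0.5 -3.9] tilt [-0.004 -0.002]
travel cm [-0.    0.05 -0.16] spin 0.0 or -180.0
```

Emit:
move_arm(
  claw=[1, 1, 1, 1, 1, 1, 1, 1],
  travel=[
    [0, 0, 0],
    [0, 0, 0],
    [0, 0, 0],
    [0, 0, 0],
    [0, 0, 0],
    [0, 0, 0],
    [0, 0, 0],
    [0, 0, 0],
  ],
  spin=[-8, -16, -24, -32, -40, -45, -45, -45],
)

```text
t: 18.75
ee_pos: [472.3, 269.4, 279.6]
ee_rot: [0.343, 0.939, -0.001, -0.001]
ft_force: [0.7, 0.6, -3.7]
grip_width: 33.7
grasp_force: 80.7
```

```bash
python3 -c "
from held import *
snap('S2b')"
```

Emit:
move_arm(
  claw=[1, 1, 1, 1, 1, 1, 1, 1],
  travel=[
    [0, 0, 0],
    [0, 0, 0],
    [0, 0, 0],
    [0, 0, 0],
    [0, 0, 0],
    [0, 0, 0],
    [0, 0, 0],
    [0, 0, 0],
  ],
  spin=[-8, -16, -24, -32, -40, -45, -45, -45],
)

```text
t: 19.65
ee_pos: [472.7, 269.7, 280.6]
ee_rot: [-0.042, 0.999, -0.0, -0.0]
ft_force: [0.0, 0.7, -4.7]
grip_width: 33.7
grasp_force: 80.7
```

```bash
python3 -c "
from held import *
snap('S2c')
s,D=fit(['S2a','S2b','S2c'],0)"; python3 place.py S2 270 0 110
python3 - <<'E'
from h import *
for f in('S2a','S2c'):
    c=dict(np.load(f'held_{f}_top.npz'));w=cloud(c)
    for m in collars(w,45,80,box=(440,540,-230,-130)): print(circ(w[m]).round(),w[m][:,2].mean(),np.percentile(w[m][:,2],[5,95]))
E
```

```text
grid [(np.float64(33.05555555555556), 280), (np.float64(35.31481481481482), 260)]
best (np.float64(17.462962962962962), [276.75, 0.5, 0.06, 0.37, 0.91, 0.03, -0.81])
2nd (np.float64(17.555555555555554), [268.57, 0.37, -0.48, 0.46, 0.73, 0.03, -1.0])
target [ 486.6 -258.7] ang 87.6
t 19.75 pos [472.7 269.8 280.7] yang 94.9 w 33.7 j7 1.04 F [-0.   0.5 -2.8] tilt [-0. -0.]
travel cm [  3.14 -52.77  17.07] spin 7.3 or -172.7
[ 493. -173.   39.] 64.18640239365283 [49.08169134 77.14891799]
```

```bash
cat > prof.py <<'E'
import sys
from held import *
def prof(tags,big,ks):
    D=load(tags);o=[]
    for k in ks:
        f=minimize(lambda p:cost([k,p[0],p[1],.2,.6,-.1,-1],D,big),[.8,0],method='Nelder-Mead',options=dict(maxiter=40,initial_simplex=[[.8,0],[2.5,1],[-1,2]]))
        o.append(f.fun);print(k,round(f.fun,2),f.x.round(2),[round(cost([k,*f.x,.2,.6,-.1,-1],[d],big),1) for d in D])
    p=np.polyfit(ks,o,2);print('parab min',-p[1]/2/p[0])
if __name__=='__main__':
    prof(sys.argv[1].split(','),int(sys.argv[2]),np.arange(*map(float,sys.argv[3:6])))
E
python3 prof.py S2a,S2b,S2c 0 260 286 3; python3 prof.py S1a,S1b,S1c 0 264 286 3
```

```text
260.0 20.06 [ 0.16 -0.98] [np.float64(19.8), np.float64(16.4), np.float64(29.6), np.float64(14.0), np.float64(25.6), np.float64(15.0)]
263.0 19.5 [ 0.22 -0.92] [np.float64(19.6), np.float64(14.6), np.float64(29.1), np.float64(13.9), np.float64(24.8), np.float64(15.1)]
266.0 19.28 [ 0.69 -0.67] [np.float64(18.9), np.float64(15.4), np.float64(29.2), np.float64(14.1), np.float64(22.3), np.float64(15.7)]
269.0 18.76 [ 0.23 -0.87] [np.float64(19.2), np.float64(11.3), np.float64(29.4), np.float64(13.9), np.float64(23.4), np.float64(15.2)]
272.0 18.22 [ 0.55 -0.77] [np.float64(18.7), np.float64(12.3), np.float64(29.0), np.float64(13.8), np.float64(20.4), np.float64(15.1)]
275.0 18.09 [ 0.55 -0.77] [np.float64(19.0), np.float64(12.6), np.float64(29.0), np.float64(13.8), np.float64(19.1), np.float64(15.1)]
278.0 18.07 [ 0.4  -0.83] [np.float64(19.0), np.float64(13.0), np.float64(28.8), np.float64(14.1), np.float64(18.1), np.float64(15.4)]
281.0 18.24 [ 0.14 -0.96] [np.float64(19.8), np.float64(13.6), np.float64(28.8), np.float64(13.9), np.float64(18.4), np.float64(15.0)]
284.0 18.57 [ 0.09 -0
[... 531 characters left out ...]
t64(11.6)]
273.0 16.63 [1.69 1.5 ] [np.float64(19.8), np.float64(15.9), np.float64(24.8), np.float64(11.7), np.float64(16.7), np.float64(11.0)]
276.0 17.11 [1.7 1.5] [np.float64(19.4), np.float64(16.1), np.float64(24.7), np.float64(11.7), np.float64(20.2), np.float64(10.6)]
279.0 17.52 [1.72 1.5 ] [np.float64(18.0), np.float64(16.1), np.float64(24.8), np.float64(11.4), np.float64(23.4), np.float64(11.3)]
282.0 18.24 [1.76 1.88] [np.float64(20.7), np.float64(16.7), np.float64(23.6), np.float64(11.3), np.float64(24.9), np.float64(12.3)]
285.0 19.13 [1.71 1.77] [np.float64(18.9), np.float64(16.6), np.float64(24.4), np.float64(11.7), np.float64(28.3), np.float64(14.9)]
parab min 273.800136425649
```

Emit:
move_arm(
  claw=[1, 1, 1, 1, 1, 1, 1, 1, 1, 1],
  travel=[
    [0, 0, 0],
    [0, 0, 0],
    [0, 0, 0],
    [0, 0, 0],
    [0, 0, 0],
    [0, 0, 0],
    [0, 0, 0],
    [0, 0, 0],
    [0, 0, 0],
    [0, 0, 0],
  ],
  spin=[8, 16, 24, 32, 40, 48, 56, 64, 72, 80],
)

```text
t: 20.75
ee_pos: [472.7, 269.9, 280.8]
ee_rot: [0.611, 0.791, -0.0, -0.0]
ft_force: [-0.2, 0.5, -3.9]
grip_width: 33.6
grasp_force: 80.7
```

Emit:
move_arm(
  claw=[1, 1, 1, 1, 1, 1, 1, 1],
  travel=[
    [0, 0, 0],
    [0, 0, 0],
    [0, 0, 0],
    [0, 0, 0],
    [0, 0, 0],
    [0, 0, 0],
    [0, 0, 0],
    [0, 0, 0],
  ],
  spin=[8, 16, 24, 32, 40, 48, 50, 50],
)

```text
t: 21.55
ee_pos: [472.7, 270.0, 280.8]
ee_rot: [0.887, 0.462, 0.0, 0.0]
ft_force: [-0.2, -0.4, -4.6]
grip_width: 33.8
grasp_force: 80.7
```

```bash
python3 -c "
from held import *
snap('S2d')"
```

Emit:
move_arm(
  claw=[1, 1, 1, 1, 1],
  travel=[
    [0, 0, 0],
    [0, 0, 0],
    [0, 0, 0],
    [0, 0, 0],
    [0, 0, 0],
  ],
  spin=[6, 12, 18, 18, 18],
)

```text
t: 22.15
ee_pos: [472.7, 269.8, 280.8]
ee_rot: [0.948, 0.319, -0.0, -0.0]
ft_force: [0.2, -0.7, -2.9]
grip_width: 33.9
grasp_force: 80.7
```

```bash
python3 -c "
from held import *
snap('S2e')";python3 prof.py S2a,S2c,S2d,S2e 0 262 286 3; python3 place.py S2 272 0.4 110
```

```text
262.0 21.58 [-0.11 -0.98] [np.float64(20.1), np.float64(14.0), np.float64(27.0), np.float64(14.3), np.float64(33.4), np.float64(15.9), np.float64(33.6), np.float64(14.3)]
265.0 19.99 [-0.3  -0.98] [np.float64(20.7), np.float64(11.1), np.float64(27.7), np.float64(14.3), np.float64(27.9), np.float64(15.2), np.float64(29.3), np.float64(13.7)]
268.0 18.53 [-0.32 -1.  ] [np.float64(20.6), np.float64(10.0), np.float64(26.4), np.float64(14.3), np.float64(25.1), np.float64(13.4), np.float64(26.0), np.float64(12.3)]
271.0 17.58 [-0.41 -1.01] [np.float64(20.8), np.float64(9.8), np.float64(25.9), np.float64(14.0), np.float64(23.0), np.float64(12.3), np.float64(23.1), np.float64(11.8)]
274.0 17.07 [-0.07 -0.96] [np.float64(20.0), np.float64(10.8), np.float64(22.6), np.float64(14.7), np.float64(23.4), np.float64(11.0), np.float64(23.2), np.float64(10.9)]
277.0 16.97 [-0.01 -0.8 ] [np.float64(20.2), np.float64(11.8), np.float64(20.2), np.float64(14.6), np.float64(23.4), np.float64(12.6), np.float64(22.0), np.float64(11.0)]
280.0 17.82 [ 0.03 -1.  ] [np.float64(20.3), np.float64(13.1), np.float64(18.6), np.float64(14.7), np.float64(23.8), np.float64(14.2), np.float64(26.1), np.float64(11.8)]
283.0 19.31 [-0.04 -0.98] [np.float64(20.1), np.float64(14.1), np.float64(19.3), np.float64(14.7), np.float64(25.9), np.float64(16.0), np.float64(30.3), np.float64(14.0)]
parab min 274.66598682146184
target [ 487.  -258.7] ang 85.6
t 22.25 pos [472.7 269.9 280.8] yang -52.8 w 33.5 j7 -1.46 F [ 0.4 -0.1 -3.9] tilt [-0.  0.]
travel cm [-30.8   42.99  17.07] spin -138.4 or 41.6
```

Emit:
move_arm(
  claw=[1, 1, 1, 1, 1, 1, 1, 1, 1, 1],
  travel=[
    [-2, 2.8, 0],
    [-5, 7, 1],
    [-8, 11.1, 2],
    [-11, 15.3, 3],
    [-14, 19.5, 4],
    [-17, 23.7, 5],
    [-20, 27.8, 6],
    [-23, 32, 7],
    [-26, 36.2, 8],
    [-28, 39, 8],
  ],
  spin=[-8, -16, -24, -32, -40, -48, -56, -64, -72, -80],
)

```text
t: 23.25
ee_pos: [483.3, -153.4, 207.9]
ee_rot: [0.557, 0.83, 0.0, -0.0]
ft_force: [0.8, 1.6, -3.9]
grip_width: 33.8
grasp_force: 80.6
```

```bash
python3 place.py S2 275 0 120
```

```text
target [ 486.6 -258.7] ang 82.6
t 23.25 pos [ 483.3 -153.4  207.9] yang 22.2 w 33.8 j7 0.72 F [ 0.8  1.6 -3.9] tilt [0. 0.]
travel cm [-9.88 -3.68  8.78] spin -60.4 or 119.6
```

Emit:
move_arm(
  claw=[1, 1, 1, 1, 1, 1, 1, 1, 1],
  travel=[
    [-3, -1, 0],
    [-6, -2, 0],
    [-8, -3, 0],
    [-8, -3, 2],
    [-8, -3, 4],
    [-8, -3, 6],
    [-8, -3, 7],
    [-8, -3, 7],
    [-8, -3, 7],
  ],
  spin=[-8, -16, -24, -32, -40, -48, -56, -59, -59],
)

```text
t: 24.15
ee_pos: [485.3, -237.5, 137.8]
ee_rot: [0.079, 0.997, 0.0, -0.0]
ft_force: [-0.6, -0.6, -3.6]
grip_width: 33.7
grasp_force: 80.7
```

```bash
python3 place.py S2 275 0 66
```

```text
target [ 486.6 -258.7] ang 82.6
t 24.15 pos [ 485.3 -237.5  137.8] yang 80.9 w 33.7 j7 1.87 F [-0.6 -0.6 -3.6] tilt [-0.001  0.001]
travel cm [-0.47 -2.08  7.18] spin -1.7 or 178.3
```

Emit:
move_arm(
  claw=[1, 1, 1, 1, 1, 1, 1, 1],
  travel=[
    [-0.4, -2.1, 0],
    [-0.4, -2.1, 2],
    [-0.4, -2.1, 4],
    [-0.4, -2.1, 6],
    [-0.4, -2.1, 7],
    [-0.4, -2.1, 7],
    [-0.4, -2.1, 7],
    [-0.4, -2.1, 7],
  ],
  spin=[-1.7, -1.7, -1.7, -1.7, -1.7, -1.7, -1.7, -1.7],
)

```text
t: 24.95
ee_pos: [487.0, -259.3, 69.3]
ee_rot: [0.065, 0.998, -0.0, 0.001]
ft_force: [-0.9, 0.2, -3.5]
grip_width: 33.6
grasp_force: 80.8
```

```bash
python3 place.py S2 275 0 52
```

```text
target [ 486.6 -258.7] ang 82.6
t 24.95 pos [ 487.  -259.3   69.3] yang 82.5 w 33.6 j7 1.95 F [-0.9  0.2 -3.5] tilt [ 0.002 -0.001]
travel cm [0.05 0.05 1.73] spin -0.1 or 179.9
```

Emit:
move_arm(
  claw=[1, 1, 1, 1, 1, 1],
  travel=[
    [0, 0, 0.4],
    [0, 0, 0.8],
    [0, 0, 1.2],
    [0, 0, 1.5],
    [0, 0, 1.8],
    [0, 0, 1.8],
  ],
  spin=[0, 0, 0, 0, 0, 0],
)

```text
t: 25.55
ee_pos: [485.6, -258.6, 49.6]
ee_rot: [0.065, 0.998, 0.0, -0.001]
ft_force: [-0.3, 0.6, -4.4]
grip_width: 33.7
grasp_force: 80.8
```

Emit:
move_arm(
  claw=[1, 0.4, 0.4, 0.4, 0.4, 0.4, 0.4],
  travel=[
    [0, 0, 0.2],
    [0, 0, 0.2],
    [0, 0, 0.2],
    [0, 0, 0.2],
    [0, 0, -5],
    [0, 0, -10],
    [0, 0, -15],
  ],
  spin=[0, 0, 0, 0, 0, 0, 0],
)

```text
t: 26.25
ee_pos: [485.5, -258.7, 199.5]
ee_rot: [0.065, 0.998, 0.0, -0.001]
ft_force: [1.6, 0.0, -0.8]
grip_width: 51.1
grasp_force: 0.0
```

```bash
python3 go.py 462 411 190 17
python3 - <<'E'
from plant import r
from h import *
for n in('scene','top'):
    c=r.capture(n);w=cloud(c)
    for m in collars(w,box=(340,520,180,500)): print(n,circ(w[m]).round())
E
```

```text
t 26.25 pos [ 485.5 -258.7  199.5] yang 82.5 w 51.1 j7 1.93 F [ 1.6  0.  -0.8] tilt [-0.001  0.   ]
travel cm [11.05 66.09  0.98] spin 65.5 or -114.5
scene [390. 334.  48.]
scene [459. 412.  41.]
top [462. 412.  39.]
top [401. 337.  42.]
top [386. 319.  31.]
top [375. 338.  21.]
```

Emit:
move_arm(
  claw=[0.4, 0.4, 0.2, 0, 0, 0, 0, 0, 0, 0],
  travel=[
    [0.8, 5, 0],
    [1.7, 10, 0],
    [2.5, 15, 0],
    [3.3, 20, 0],
    [4.2, 25, 0],
    [5, 30, 0],
    [5.8, 35, 0],
    [6.7, 40, 0],
    [7.5, 45, 0],
    [8.3, 50, 0],
  ],
  spin=[7, 14, 21, 28, 35, 42, 49, 56, 62, 65],
)

```text
t: 27.35
ee_pos: [469.3, 222.3, 198.4]
ee_rot: [0.593, 0.805, 0.0, 0.0]
ft_force: [1.6, -1.2, -0.6]
grip_width: 85.3
grasp_force: 0.0
```

```bash
python3 go.py 461.5 411.5 100 17
```

```text
t 27.35 pos [469.3 222.3 198.4] yang 17.3 w 85.3 j7 -0.19 F [ 1.6 -1.2 -0.6] tilt [0.001 0.   ]
travel cm [18.3   4.87  9.84] spin 0.3 or -179.7
```

Emit:
move_arm(
  claw=[0, 0, 0, 0, 0, 0, 0],
  travel=[
    [4.5, 1.2, 2],
    [9, 2.4, 4],
    [13.5, 3.6, 6],
    [17.2, 4.6, 8],
    [17.2, 4.6, 10],
    [17.2, 4.6, 10],
    [17.2, 4.6, 10],
  ],
  spin=[0, 0, 0, 0, 0, 0, 0],
)

```text
t: 28.05
ee_pos: [461.8, 397.1, 97.9]
ee_rot: [0.592, 0.806, -0.001, 0.0]
ft_force: [-0.7, -0.2, -0.3]
grip_width: 85.7
grasp_force: 0.0
```

```bash
python3 go.py 461.5 411.5 30 17
```

```text
t 28.05 pos [461.8 397.1  97.9] yang 17.5 w 85.7 j7 -0.48 F [-0.7 -0.2 -0.3] tilt [-0.001 -0.002]
travel cm [1.39 0.41 6.79] spin 0.5 or -179.5
```

Emit:
move_arm(
  claw=[0, 0, 0, 0, 0, 1, 1, 1, 1, 1],
  travel=[
    [1.4, 0.4, 0],
    [1.4, 0.4, 3],
    [1.4, 0.4, 6],
    [1.4, 0.4, 6.8],
    [1.4, 0.4, 6.8],
    [1.4, 0.4, 6.8],
    [1.4, 0.4, 6.8],
    [1.4, 0.4, 6.8],
    [1.4, 0.4, 6.8],
    [1.4, 0.4, 6.8],
  ],
  spin=[0, 0, 0, 0, 0, 0, 0, 0, 0, 0],
)

```text
t: 29.05
ee_pos: [462.1, 413.8, 31.9]
ee_rot: [0.591, 0.807, 0.001, 0.0]
ft_force: [-0.2, -0.5, 5.8]
grip_width: 33.6
grasp_force: 79.7
```

Emit:
move_arm(
  claw=[1, 1, 1, 1, 1, 1, 1, 1, 1],
  travel=[
    [0, 0, -3],
    [0, 0, -7],
    [0, 0, -12],
    [0, 0, -17],
    [0, 0, -22],
    [0, 0, -25],
    [0, 0, -25],
    [0, 0, -25],
    [0, 0, -25],
  ],
  spin=[0, 0, 0, 0, 0, 0, 0, 0, 0],
)

```text
t: 29.95
ee_pos: [460.0, 411.8, 277.8]
ee_rot: [0.591, 0.807, -0.002, -0.0]
ft_force: [0.1, 0.5, -3.7]
grip_width: 33.9
grasp_force: 80.3
```

```bash
python3 -c "
from held import *
snap('S3a')"; python3 go.py 472 269 280 -40
```

```text
t 30.05 pos [460.2 412.  277.6] yang 17.5 w 33.8 j7 -0.48 F [ 0.  -0.  -3.5] tilt [-0.003 -0.003]
travel cm [-13.99  -3.18  -0.2 ] spin 57.5 or -122.5
```

Emit:
move_arm(
  claw=[1, 1, 1, 1, 1, 1, 1, 1, 1],
  travel=[
    [0, 0, 0],
    [0, 0, 0],
    [0, 0, 0],
    [0, 0, 0],
    [0, 0, 0],
    [0, 0, 0],
    [0, 0, 0],
    [0, 0, 0],
    [0, 0, 0],
  ],
  spin=[8, 16, 24, 32, 40, 48, 54, 54, 54],
)

```text
t: 30.95
ee_pos: [460.8, 412.7, 279.0]
ee_rot: [0.892, 0.452, -0.001, 0.0]
ft_force: [1.1, 0.3, -3.3]
grip_width: 33.5
grasp_force: 80.3
```

```bash
python3 -c "
from held import *
snap('S3b')"
```

Emit:
move_arm(
  claw=[1, 1, 1, 1, 1],
  travel=[
    [0, 0, 0],
    [0, 0, 0],
    [0, 0, 0],
    [0, 0, 0],
    [0, 0, 0],
  ],
  spin=[8, 16, 18, 18, 18],
)

```text
t: 31.55
ee_pos: [461.2, 412.9, 280.1]
ee_rot: [0.952, 0.306, -0.0, -0.0]
ft_force: [0.5, -0.4, -3.0]
grip_width: 34.0
grasp_force: 80.3
```

```bash
python3 -c "
from held import *
snap('S3c')
s,D=fit(['S3a','S3b','S3c'],0)";python3 prof.py S3a,S3b,S3c 0 256 292 4; python3 go.py 462 411 280 70
```

```text
grid [(np.float64(47.01851851851851), 280), (np.float64(50.25925925925926), 60)]
best (np.float64(18.944444444444443), [273.79, -1.83, 1.88, 0.62, 1.32, 0.09, -0.58])
2nd (np.float64(38.53703703703704), [56.53, 0.05, 1.18, 0.61, 0.94, 0.02, -1.0])
256.0 29.7 [-2.83 -0.46] [np.float64(30.3), np.float64(20.0), np.float64(40.6), np.float64(19.1), np.float64(49.9), np.float64(18.3)]
260.0 27.74 [-3.03 -0.31] [np.float64(30.4), np.float64(16.7), np.float64(38.8), np.float64(17.3), np.float64(46.9), np.float64(16.3)]
264.0 24.46 [-2.86 -0.22] [np.float64(30.9), np.float64(14.7), np.float64(32.0), np.float64(14.9), np.float64(40.9), np.float64(13.4)]
268.0 21.59 [-2.93 -0.21] [np.float64(30.9), np.float64(12.1), np.float64(25.9), np.float64(13.6), np.float64(34.6), np.float64(12.6)]
272.0 19.17 [-2.59 -0.02] [np.float64(31.2), np.float64(11.8), np.float64(22.7), np.float64(11.6), np.float64(27.0), np.float64(10.8)]
276.0 19.17 [-2.74 -0.11] [np.float64(31.4), np.float64(12.8), np.float64(24.4), np.float64(12.0), np.float64(23.0), np.float64(11.3)]
280.0 21.09 [-2.54 -0.36] [np.float64(31.4), np.float64(13.1), np.float64(29.9), np.float64(12.9), np.float64(26.9), np.float64(12.3)]
284.0 23.74 [-2.7 -0.4] [np.float64(31.1), np.float64(14.7), np.float64(34.4), np.float64(16.0), np.float64(32.7), np.float64(13.6)]
288.0 26.52 [-2.45 -0.33] [np.float64(31.3), np.float64(15.0), np.float64(37.7), np.float64(20.3), np.float64(37.9), np.float64(16.9)]
parab min 274.11446140002204
t 31.65 pos [461.2 413.  280.2] yang -54.4 w 33.6 j7 -1.67 F [ 0.9 -0.7 -3. ] tilt [-0.  0.]
travel cm [-0.05  0.2   0.02] spin -124.4 or 55.6
```

```bash
python3 place.py S3 274 -2.3 190
```

```text
target [ 481.  -338.4] ang 83.6
t 31.65 pos [461.2 413.  280.2] yang -54.4 w 33.6 j7 -1.67 F [ 0.9 -0.7 -3. ] tilt [-0.  0.]
travel cm [-42.14  62.24   9.01] spin -138.0 or 42.0
```

Emit:
move_arm(
  claw=[1, 1, 1, 1, 1, 1, 1, 1, 1, 1],
  travel=[
    [-2.8, 4.1, 1],
    [-5.6, 8.2, 2],
    [-8.4, 12.3, 3],
    [-11.2, 16.4, 4],
    [-14, 20.6, 5],
    [-16.8, 24.7, 6],
    [-19.6, 28.8, 7],
    [-22.4, 33, 8],
    [-25, 37, 8],
    [-28, 41.3, 8],
  ],
  spin=[-8, -16, -24, -32, -40, -48, -56, -64, -72, -80],
)

```text
t: 32.65
ee_pos: [472.9, -44.7, 201.4]
ee_rot: [0.557, 0.831, 0.0, 0.0]
ft_force: [0.2, -0.7, -2.8]
grip_width: 34.1
grasp_force: 80.3
```

```bash
python3 place.py S3 274 -2.3 190
```

```text
target [ 481.  -338.4] ang 83.6
t 32.65 pos [472.9 -44.7 201.4] yang 22.4 w 34.1 j7 0.49 F [ 0.2 -0.7 -2.8] tilt [0. 0.]
travel cm [-27.47 -10.43   1.13] spin -61.2 or 118.8
```

Emit:
move_arm(
  claw=[1, 1, 1, 1, 1, 1, 1, 1, 1, 1],
  travel=[
    [-3.8, -1.4, 1],
    [-7.6, -2.8, 1],
    [-11.4, -4.2, 1],
    [-15.2, -5.6, 1],
    [-19, -7.2, 1],
    [-22, -8.4, 1],
    [-25, -9.6, 1],
    [-25.6, -9.8, 4],
    [-25.6, -9.8, 8],
    [-25.6, -9.8, 8],
  ],
  spin=[-8, -16, -24, -32, -40, -48, -56, -60, -60, -60],
)

```text
t: 33.65
ee_pos: [474.1, -315.0, 116.4]
ee_rot: [0.07, 0.998, 0.002, -0.005]
ft_force: [-1.4, 1.2, -3.8]
grip_width: 33.9
grasp_force: 80.5
```

```bash
python3 place.py S3 274 -2.3 66
```

```text
target [ 481.  -338.4] ang 83.6
t 33.65 pos [ 474.1 -315.   116.4] yang 82.0 w 33.9 j7 2.07 F [-1.4  1.2 -3.8] tilt [-0.009  0.006]
travel cm [-1.06 -2.24  5.02] spin -1.6 or 178.4
```

Emit:
move_arm(
  claw=[1, 1, 1, 1, 1, 1, 1],
  travel=[
    [-0.8, -2.3, 0],
    [-0.8, -2.3, 0],
    [-0.8, -2.3, 2],
    [-0.8, -2.3, 4],
    [-0.8, -2.3, 5],
    [-0.8, -2.3, 5],
    [-0.8, -2.3, 5],
  ],
  spin=[-1.6, -1.6, -1.6, -1.6, -1.6, -1.6, -1.6],
)

```text
t: 34.35
ee_pos: [483.5, -341.1, 72.4]
ee_rot: [0.056, 0.998, -0.0, 0.0]
ft_force: [-0.1, 0.6, -3.2]
grip_width: 33.7
grasp_force: 80.8
```

```bash
python3 place.py S3 274 -2.3 50
```

```text
target [ 481.  -338.4] ang 83.6
t 34.35 pos [ 483.5 -341.1   72.4] yang 83.6 w 33.7 j7 2.15 F [-0.1  0.6 -3.2] tilt [ 0.001 -0.   ]
travel cm [0.28 0.24 2.24] spin 0.0 or -180.0
```

Emit:
move_arm(
  claw=[1, 1, 1, 1, 1, 1, 1],
  travel=[
    [0.2, 0.2, 0.4],
    [0.2, 0.2, 0.8],
    [0.2, 0.2, 1.2],
    [0.2, 0.2, 1.6],
    [0.2, 0.2, 2],
    [0.2, 0.2, 2.2],
    [0.2, 0.2, 2.2],
  ],
  spin=[0, 0, 0, 0, 0, 0, 0],
)

```text
t: 35.05
ee_pos: [480.8, -338.5, 48.8]
ee_rot: [0.056, 0.998, 0.0, -0.0]
ft_force: [-0.3, 1.0, -2.4]
grip_width: 33.9
grasp_force: 80.8
```

Emit:
move_arm(
  claw=[0.4, 0.4, 0.4, 0.4, 0.4, 0.4],
  travel=[
    [0, 0, 0],
    [0, 0, 0],
    [0, 0, 0],
    [0, 0, -5],
    [0, 0, -10],
    [0, 0, -15],
  ],
  spin=[0, 0, 0, 0, 0, 0],
)

```text
t: 35.65
ee_pos: [480.8, -338.7, 201.0]
ee_rot: [0.056, 0.998, 0.0, -0.0]
ft_force: [0.9, -0.8, 0.2]
grip_width: 51.1
grasp_force: 0.0
```

```bash
python3 go.py 392.5 332 190 40
python3 - <<'E'
from plant import r
from h import *
for n in('scene','top'):
    c=r.capture(n);w=cloud(c)
    for m in collars(w,box=(340,520,180,500)): print(n,circ(w[m]).round())
    print(n,fityaw(c,392,332,1)[:3])
E
```

```text
t 35.65 pos [ 480.8 -338.7  201. ] yang 83.6 w 51.1 j7 2.11 F [ 0.9 -0.8  0.2] tilt [-0.001  0.   ]
travel cm [16.25 65.67  1.12] spin 43.6 or -136.4
scene [389. 332.  50.]
scene [(np.float64(2.499), [391.5, 330.7, 319.7, -0.5]), (np.float64(2.5), [391.5, 330.7, 304.3, -0.5]), (np.float64(2.504), [391.5, 330.7, 289.6, -0.5])]
top [408. 331.  33.]
top [387. 333.  43.]
top [(np.float64(3.731), [394.8, 330.8, 314.3, 1.5]), (np.float64(3.74), [394.9, 330.7, 308.1, 1.6]), (np.float64(3.741), [394.8, 330.7, 329.5, 1.5])]
```

Emit:
move_arm(
  claw=[0.4, 0.4, 0.2, 0, 0, 0, 0, 0, 0, 0],
  travel=[
    [1.2, 4.8, 0],
    [2.4, 9.7, 0],
    [3.6, 14.5, 0],
    [4.8, 19.4, 0],
    [6, 24.2, 0],
    [7.2, 29.1, 0],
    [8.4, 34, 0],
    [9.6, 38.8, 0],
    [10.8, 43.7, 0],
    [12, 48.5, 0],
  ],
  spin=[5, 10, 15, 20, 25, 30, 35, 40, 43.6, 43.6],
)

```text
t: 36.75
ee_pos: [415.5, 158.3, 199.8]
ee_rot: [0.423, 0.906, 0.001, 0.0]
ft_force: [0.6, 0.1, -0.5]
grip_width: 85.1
grasp_force: 0.0
```

```bash
python3 go.py 392.5 331 100 40
```

```text
t 36.75 pos [415.5 158.3 199.8] yang 39.9 w 85.1 j7 0.27 F [ 0.6  0.1 -0.5] tilt [0.001 0.001]
travel cm [14.73  9.3   9.99] spin -0.1 or 179.9
```

Emit:
move_arm(
  claw=[0, 0, 0, 0, 0, 0, 0, 0],
  travel=[
    [4, 2.5, 2],
    [8, 5, 4],
    [12, 7.6, 6],
    [13.8, 8.7, 8],
    [13.8, 8.7, 10],
    [13.8, 8.7, 10],
    [13.8, 8.7, 10],
    [13.8, 8.7, 10],
  ],
  spin=[0, 0, 0, 0, 0, 0, 0, 0],
)

```text
t: 37.55
ee_pos: [394.8, 317.6, 100.5]
ee_rot: [0.423, 0.906, 0.001, 0.0]
ft_force: [-1.0, 0.1, 1.1]
grip_width: 85.6
grasp_force: 0.0
```

```bash
python3 go.py 392.5 331 30 40
```

```text
t 37.55 pos [394.8 317.6 100.5] yang 39.9 w 85.6 j7 -0.09 F [-1.   0.1  1.1] tilt [0.001 0.001]
travel cm [1.18 0.67 7.05] spin -0.1 or 179.9
```

Emit:
move_arm(
  claw=[0, 0, 0, 0, 0, 1, 1, 1, 1, 1],
  travel=[
    [1.2, 0.7, 0],
    [1.2, 0.7, 3],
    [1.2, 0.7, 6],
    [1.2, 0.7, 7],
    [1.2, 0.7, 7],
    [1.2, 0.7, 7],
    [1.2, 0.7, 7],
    [1.2, 0.7, 7],
    [1.2, 0.7, 7],
    [1.2, 0.7, 7],
  ],
  spin=[0, 0, 0, 0, 0, 0, 0, 0, 0, 0],
)

```text
t: 38.55
ee_pos: [392.3, 332.3, 31.1]
ee_rot: [0.423, 0.906, 0.001, 0.0]
ft_force: [-1.2, -1.0, 7.3]
grip_width: 43.7
grasp_force: 80.5
```

Emit:
move_arm(
  claw=[1, 1, 1, 1, 1, 1, 1, 1, 1],
  travel=[
    [0, 0, -3],
    [0, 0, -7],
    [0, 0, -12],
    [0, 0, -17],
    [0, 0, -22],
    [0, 0, -25],
    [0, 0, -25],
    [0, 0, -25],
    [0, 0, -25],
  ],
  spin=[0, 0, 0, 0, 0, 0, 0, 0, 0],
)

```text
t: 39.45
ee_pos: [390.2, 330.4, 277.3]
ee_rot: [0.423, 0.906, -0.002, -0.001]
ft_force: [-1.6, -0.1, -4.4]
grip_width: 43.6
grasp_force: 83.6
```

```bash
python3 -c "
from held import *
snap('La')"; python3 go.py 472 269 280 -40
```

```text
t 39.55 pos [390.3 330.6 277.2] yang 40.0 w 43.9 j7 -0.08 F [-0.1  0.4 -3.8] tilt [-0.003 -0.003]
travel cm [-9.97  2.29 -0.29] spin 80.0 or -100.0
```

Emit:
move_arm(
  claw=[1, 1, 1, 1, 1, 1, 1, 1, 1, 1],
  travel=[
    [0, 0, 0],
    [0, 0, 0],
    [0, 0, 0],
    [0, 0, 0],
    [0, 0, 0],
    [0, 0, 0],
    [0, 0, 0],
    [0, 0, 0],
    [0, 0, 0],
    [0, 0, 0],
  ],
  spin=[8, 16, 24, 32, 40, 48, 56, 64, 72, 76],
)

```text
t: 40.55
ee_pos: [390.8, 331.1, 277.6]
ee_rot: [0.892, 0.452, -0.002, 0.0]
ft_force: [0.1, 0.2, -4.2]
grip_width: 43.7
grasp_force: 83.4
```

```bash
python3 -c "
from held import *
snap('Lb')"
```

Emit:
move_arm(
  claw=[1, 1, 1, 1, 1],
  travel=[
    [0, 0, 0],
    [0, 0, 0],
    [0, 0, 0],
    [0, 0, 0],
    [0, 0, 0],
  ],
  spin=[8, 16, 18, 18, 18],
)

```text
t: 41.15
ee_pos: [391.2, 331.5, 278.7]
ee_rot: [0.951, 0.31, -0.001, 0.0]
ft_force: [-0.1, 0.3, -3.4]
grip_width: 43.9
grasp_force: 83.4
```

```bash
python3 -c "
from held import *
snap('Lc')
s,D=fit(['La','Lb','Lc'],1)";python3 prof.py La,Lb,Lc 1 256 292 4; python3 place.py L1 274 0 190
```

```text
grid [(np.float64(35.68518518518518), 280), (np.float64(46.53703703703704), 260)]
best (np.float64(22.11111111111111), [277.71, -0.46, 0.26, 0.23, 0.4, -0.18, -1.04])
2nd (np.float64(22.925925925925927), [278.54, 0.31, 0.8, 0.56, 0.61, 0.04, -1.12])
256.0 38.24 [-0.75  0.29] [np.float64(35.9), np.float64(14.1), np.float64(53.9), np.float64(35.3), np.float64(58.0), np.float64(32.2)]
260.0 34.83 [-0.5   0.77] [np.float64(36.9), np.float64(13.9), np.float64(46.0), np.float64(31.3), np.float64(52.3), np.float64(28.6)]
264.0 31.74 [-0.38  0.78] [np.float64(36.8), np.float64(13.4), np.float64(38.9), np.float64(27.3), np.float64(48.2), np.float64(25.8)]
268.0 28.31 [-0.46  0.74] [np.float64(36.9), np.float64(13.3), np.float64(32.1), np.float64(23.2), np.float64(42.8), np.float64(21.6)]
272.0 25.91 [-0.46  0.78] [np.float64(36.8), np.float64(13.7), np.float64(28.9), np.float64(18.8), np.float64(39.2), np.float64(18.1)]
276.0 23.15 [-0.49  0.78] [np.float64(36.9), np.float64(13.7), np.float64(26.9), np.float64(15.2), np.float64(31.4), np.float64(14.8)]
280.0 22.2 [-0.37  0.78] [np.float64(36.8), np.float64(13.4), np.float64(27.3), np.float64(14.2), np.float64(27.6), np.float64(13.9)]
284.0 24.78 [-0.38  0.78] [np.float64(37.0), np.float64(13.4), np.float64(31.9), np.float64(17.3), np.float64(32.9), np.float64(16.1)]
288.0 27.81 [-0.15  0.78] [np.float64(35.8), np.float64(14.0), np.float64(34.7), np.float64(21.0), np.float64(40.9), np.float64(20.6)]
parab min 278.6934092622073
target [497.4  -0.9] ang 83.6
t 41.25 pos [391.4 331.5 279. ] yang -53.9 w 43.9 j7 -1.69 F [-0.5 -0.7 -3.4] tilt [-0.001 -0.   ]
travel cm [-11.01  33.11   8.91] spin -137.5 or 42.5
```

Emit:
move_arm(
  claw=[1, 1, 1, 1, 1, 1, 1, 1, 1, 1],
  travel=[
    [-1.2, 3.6, 0],
    [-2.4, 7.2, 0],
    [-3.6, 10.8, 2],
    [-4.8, 14.4, 4],
    [-6, 18, 6],
    [-7.2, 21.6, 8],
    [-8.4, 25.2, 8],
    [-9.6, 28.8, 8],
    [-10.5, 31.5, 8],
    [-11, 33, 8],
  ],
  spin=[-8, -16, -24, -32, -40, -48, -56, -64, -72, -80],
)

```text
t: 42.25
ee_pos: [497.3, -3.8, 199.5]
ee_rot: [0.529, 0.849, -0.0, 0.001]
ft_force: [0.4, 0.8, -3.9]
grip_width: 43.8
grasp_force: 83.4
```

Emit:
move_arm(
  claw=[1, 1, 1, 1, 1, 1, 1, 1],
  travel=[
    [0, 0, 1],
    [0, 0, 2],
    [0, 0, 3],
    [0, 0, 4],
    [0, 0, 5],
    [0, 0, 6],
    [0, 0, 6],
    [0, 0, 6],
  ],
  spin=[-8, -16, -24, -32, -40, -48, -52, -52],
)

```text
t: 43.05
ee_pos: [496.4, -0.0, 139.0]
ee_rot: [0.104, 0.995, 0.0, -0.0]
ft_force: [-0.4, 0.4, -4.3]
grip_width: 43.9
grasp_force: 83.4
```

```bash
python3 place.py L1 279 -0.4 66
```

```text
target [497.   -0.9] ang 78.6
t 43.05 pos [496.4  -0.  139. ] yang 78.1 w 43.9 j7 1.31 F [-0.4  0.4 -4.3] tilt [-0.001  0.   ]
travel cm [-0.09 -0.07  7.3 ] spin -0.5 or 179.5
```

Emit:
move_arm(
  claw=[1, 1, 1, 1, 1],
  travel=[
    [-0.1, -0.1, 3],
    [-0.1, -0.1, 6],
    [-0.1, -0.1, 7.2],
    [-0.1, -0.1, 7.2],
    [-0.1, -0.1, 7.2],
  ],
  spin=[-0.5, -0.5, -0.5, -0.5, -0.5],
)

```text
t: 43.55
ee_pos: [498.0, -1.1, 68.0]
ee_rot: [0.1, 0.995, 0.0, 0.0]
ft_force: [0.5, 0.9, -3.9]
grip_width: 43.7
grasp_force: 83.5
```

Emit:
move_arm(
  claw=[1, 1, 1, 1, 1, 1],
  travel=[
    [0, 0, 0.3],
    [0, 0, 0.7],
    [0, 0, 1.1],
    [0, 0, 1.4],
    [0, 0, 1.7],
    [0, 0, 1.7],
  ],
  spin=[0, 0, 0, 0, 0, 0],
)

```text
t: 44.15
ee_pos: [496.7, -1.2, 49.8]
ee_rot: [0.1, 0.995, -0.0, -0.001]
ft_force: [0.2, -0.7, -4.0]
grip_width: 43.3
grasp_force: 83.5
```

Emit:
move_arm(
  claw=[1, 0.32, 0.32, 0.32, 0.32, 0.32, 0.32],
  travel=[
    [0, 0, 0.2],
    [0, 0, 0.2],
    [0, 0, 0.2],
    [0, 0, 0.2],
    [0, 0, -5],
    [0, 0, -10],
    [0, 0, -15],
  ],
  spin=[0, 0, 0, 0, 0, 0, 0],
)

```text
t: 44.85
ee_pos: [496.9, -1.2, 200.0]
ee_rot: [0.1, 0.995, 0.0, -0.0]
ft_force: [1.3, 0.6, 0.5]
grip_width: 58.2
grasp_force: 0.0
```

```bash
python3 go.py 360 380 210 10
python3 - <<'E'
from plant import r
from h import *
c=r.capture('scene');w=cloud(c)
cv2.imwrite('pics/scene4.png',cv2.resize(c['frame'][170:350,210:450][:,:,::-1],None,fx=3,fy=3,interpolation=2))
for n in ('scene','top'):
    if n=='top': c=r.capture('top');w=cloud(c)
    for m in collars(w,60,84,box=(455,530,-380,45)): print(n,circ(w[m]).round(),np.percentile(w[m][:,2],[10,50,90]).round(1),m.sum())
E
```

```text
t 44.85 pos [496.9  -1.2 200. ] yang 78.5 w 58.2 j7 1.32 F [1.3 0.6 0.5] tilt [-0.001  0.   ]
travel cm [21.01 34.62 -0.99] spin 68.5 or -111.5
scene [ 484. -337.   43.] [62.3 68.3 72.4] 54
scene [ 487. -257.   47.] [62.2 68.3 71.4] 55
scene [ 485. -175.   46.] [61.9 68.4 72.2] 58
scene [495.  -1.  53.] [61.2 67.9 71.9] 102
top [ 493. -179.   44.] [63.6 70.6 77.3] 62
top [500.   1.  52.] [63.1 71.6 76.7] 81
```

View pics/scene4.png

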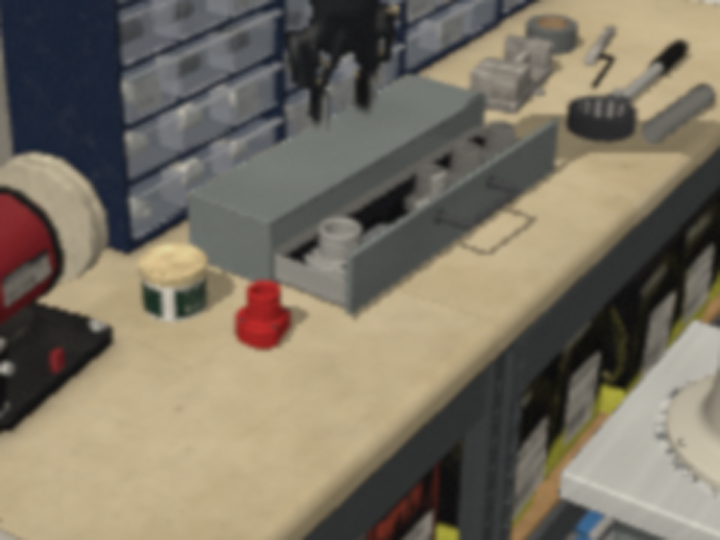

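The picture shows all four heads down in the drawer at a common height (large at (338,240), small ones at about (430,185), (465,155), (497,135)), with no grey head left on the bench and the red one in place. Now shut the drawer.

```bash
python3 go.py 393.6 -160 150 -2.3
```

```text
t 44.95 pos [502.5  -1.  205.8] yang 78.5 w 58.0 j7 1.32 F [0.7 0.1 0.3] tilt [0.014 0.001]
travel cm [  7.58 -17.77   5.42] spin 80.8 or -99.2
```

Emit:
move_arm(
  claw=[0.62, 0.62, 0.62, 0.62, 0.62, 0.62, 0.62, 0.62, 0.62, 0.62],
  travel=[
    [0.8, -2, 0],
    [1.6, -4, 0],
    [2.4, -6, 0],
    [3.2, -8, 0],
    [4, -10, 0],
    [4.8, -12, 0],
    [5.6, -14, 0],
    [6.4, -16, 1],
    [6.9, -17.6, 3],
    [6.9, -17.6, 5],
  ],
  spin=[8, 16, 24, 32, 40, 48, 56, 64, 72, 80.8],
)

```text
t: 45.95
ee_pos: [393.8, -162.1, 148.4]
ee_rot: [0.723, 0.691, 0.0, 0.001]
ft_force: [1.2, 0.4, -1.1]
grip_width: 32.5
grasp_force: 0.0
```

Emit:
move_arm(
  claw=[0.62, 0.62, 0.62],
  travel=[
    [0, 0, 2],
    [0, 0, 2],
    [0, 0, 2],
  ],
  spin=[0, 0, 0],
)

```text
t: 46.25
ee_pos: [394.5, -159.8, 128.5]
ee_rot: [0.72, 0.694, -0.0, -0.0]
ft_force: [0.4, -0.3, 0.4]
grip_width: 32.4
grasp_force: 0.0
```

```bash
python3 go.py 393.6 -160 42 -2.3
```

```text
t 46.25 pos [ 394.5 -159.8  128.5] yang -2.1 w 32.4 j7 0.38 F [ 0.4 -0.3  0.4] tilt [-0.001  0.   ]
travel cm [-0.02 -0.08  8.65] spin 0.2 or -179.8
```

Emit:
move_arm(
  claw=[0.62, 0.62, 0.62, 0.62, 0.9, 0.9, 0.9, 0.9],
  travel=[
    [0, -0.1, 3],
    [0, -0.1, 6],
    [0, -0.1, 8.6],
    [0, -0.1, 8.6],
    [0, -0.1, 8.6],
    [0, -0.1, 8.6],
    [0, -0.1, 8.6],
    [0, -0.1, 8.6],
  ],
  spin=[0, 0, 0, 0, 0, 0, 0, 0],
  squeeze=50,
)

```text
t: 47.05
ee_pos: [394.9, -160.3, 43.7]
ee_rot: [0.72, 0.694, 0.001, 0.001]
ft_force: [-1.0, -0.5, 8.0]
grip_width: 8.7
grasp_force: 5.9
```

Emit:
move_arm(
  claw=[0.9, 0.9, 0.9, 0.9, 0.9, 0.9, 0.9, 0.9, 0.9],
  travel=[
    [0, 0.8, 0],
    [0, 2, 0],
    [0, 3.2, 0],
    [0, 4.4, 0],
    [0, 5.6, 0],
    [0, 6.8, 0],
    [0, 8, 0],
    [0, 9, 0],
    [0, 9, 0],
  ],
  spin=[0, 0, 0, 0, 0, 0, 0, 0, 0],
)

```text
t: 47.95
ee_pos: [487.1, -163.8, 43.3]
ee_rot: [0.72, 0.694, 0.001, 0.002]
ft_force: [2.4, -2.8, 3.3]
grip_width: 8.7
grasp_force: 6.0
```

Emit:
move_arm(
  claw=[0.95, 0.95, 0.95, 0.95, 0.95],
  travel=[
    [0, 0.4, 0],
    [0, 0.8, 0],
    [0, 1.2, 0],
    [0, 1.5, 0],
    [0, 1.5, 0],
  ],
  spin=[0, 0, 0, 0, 0],
)

```text
t: 48.45
ee_pos: [493.4, -164.0, 43.3]
ee_rot: [0.72, 0.693, -0.002, -0.004]
ft_force: [-14.7, 0.3, 26.7]
grip_width: 6.7
grasp_force: 50.8
```

Emit:
move_arm(
  claw=[0.9, 0.9, 0.9],
  travel=[
    [0, 0.3, 0],
    [0, 0.5, 0],
    [0, 0.5, 0],
  ],
  spin=[0, 0, 0],
)

```text
t: 48.75
ee_pos: [493.3, -163.5, 40.6]
ee_rot: [0.721, 0.693, -0.005, -0.007]
ft_force: [-18.9, -0.8, 14.6]
grip_width: 8.9
grasp_force: 9.8
```

Emit:
move_arm(
  claw=[0.62, 0.62, 0.62, 0.62, 0.62, 0.62, 0.62],
  travel=[
    [0, 0.1, 0],
    [0, -0.9, 0],
    [0, -0.9, 0],
    [0, -0.9, -3],
    [0, -0.9, -8],
    [0, -0.9, -13],
    [0, -0.9, -15],
  ],
  spin=[0, 0, 0, 0, 0, 0, 0],
)

```text
t: 49.45
ee_pos: [497.2, -164.2, 197.3]
ee_rot: [0.72, 0.694, 0.002, 0.003]
ft_force: [1.0, -0.3, -0.6]
grip_width: 32.4
grasp_force: 0.0
```

Run:
```python
from plant import r
from h import *
c=r.capture('scene')
cv2.imwrite('pics/scene5.png',cv2.resize(c['frame'][170:350,210:450][:,:,::-1],None,fx=3,fy=3,interpolation=2))
w=cloud(c)
m=(w[...,2]>50)&(w[...,2]<66)&(w[...,0]>470)&(w[...,0]<505)&(w[...,1]<-80)&(w[...,1]>-240)
print(np.median(w[m],0))
```

```text
[ 491.02057302 -157.74646514   59.89877984]
```

View pics/scene5.png

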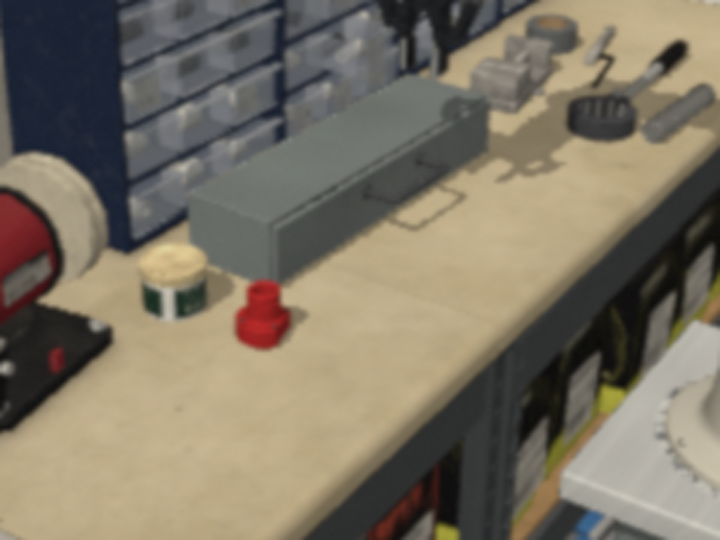

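The picture shows the drawer shut flush and the bystanders in place; a darker patch at (460,103) on the case top is probably the gripper's shadow, so I check it by depth.

Run:
```python
from plant import r
from h import *
c=r.capture('scene');w=cloud(c)
print(np.nanmedian(w[200:208,358:368].reshape(-1,3),0))
for m in collars(w,48,62,box=(300,720,-800,900)): print(circ(w[m]).round(),c['frame'][m].mean(0).round(),np.argwhere(m).mean(0).round())
print([ (q['p'],q['point']) for q in r.search_frame('head_c_mid',c)][:6],[ (q['p'],q['point']) for q in r.search_frame('head_a_mid',c)][:6])
```

```text
[ 549.17162333 -347.44113153   85.20592889]
[ 617. -681.   69.] [131. 125. 114.] [183. 387.]
[ 595. -558.   90.] [141. 134. 122.] [192. 376.]
[ 588. -165.  453.] [79. 81. 78.] [236. 325.]
[614. 134.  76.] [200. 178. 132.] [257. 267.]
[501. 127.  40.] [154.  49.  44.] [267. 298.]
[666. 315.  62.] [42. 38. 36.] [278. 215.]
[675. 445.  66.] [70. 70. 68.] [295. 177.]
[642. 410.  27.] [38. 36. 34.] [295. 196.]
[595. 405.  12.] [21. 20. 20.] [298. 209.]
[549. 834. 132.] [131. 126. 117.] [407.  70.]
[] []
```

The patch is flat at case-top height (a shadow), and no heads are left on the bench.

```bash
python3 -c "
from plant import r
print(r.job_done())"
```

```text
the job is handed in; nothing more can be done
None
```

All four die heads on the bench (one large, three small) are seated in nests of their own size, the drawer is pushed fully shut, the other things on the bench are where they were, and the job is handed in.

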